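# Punch-mark knife-handle slabs in a toggle-clamp carriage

## Robot

A 6-joint arm with a two-finger parallel gripper is mounted at the origin on the work surface. World frame = base frame: x ahead of the robot, y to its left, z up, the work surface at z = 0. Lengths are in m, angles in rad, forces in N, time in s.
With the tool pointing down it reaches from about 0.225 to 0.875 m from the base axis. Payload 3.4 kg.
Tool frame: the origin (TCP) lies on the mounting face of the last link; the fingertips stand 173 mm ahead of it and the grasp point (between the pads) lies 155 mm ahead of it; z points along the fingers, y is the line along which they close (so a half turn about z gives the same grasp; the last joint's range is limited). The gripper opens to 85 mm and grips with 20 to 120 N. Pads are 22 mm wide; open, the fingers measure 114 mm over their backs; the gripper's body (76 mm by 85 mm) begins 54 mm behind the grasp point. The pads swing forward as they close: fully open they stand 13 mm farther back than shut.
Start: joints at [1.124, 0.276, 1.505, -0, 1.361, -0.121], TCP at [0.184, 0.545, 0.405] pointing down, gripper open.
Joint ranges: [-2.89, 2.89], [-0.75, 2.08], [0.22, 2.7], [-1.18, 4.32], [0.11, 2.71], [-2.7, 2.7]. Speed limits (rad/s): [2.57, 2.57, 3.14, 3.14, 3.14, 3.14].

## Interface

Orientations are given as a unit quaternion [w, x, y, z].
In Python, from rig import manip gives the robot as it stands.
- The arm moves only by the tool carry_out, never from a script. Its arguments are lists of equal length, an entry for each row: "linear": the shift along the world's x, y, z each as a share of 500 mm, from -1 to 1, a list of three; "angular": the turn, a rotation vector about the world's x, y, z each as a share of 0.08 rad, from -1 to 1, a list of three; "hand": the opening, from 0 (shut) to 1 (fully open). In form: {"linear": [[x, y, z], ...], "angular": [[rx, ry, rz], ...], "hand": [hand, ...]}. A call has 1 to 8 rows; each row shifts and turns the commanded pose from where the row before left it; what a row does not reach is not made up. A row lasts 1/12 s, in which the tool goes at most 41.7 mm and 7.16 degrees, less where a joint would pass 70% of its speed; a pose out of reach is approached as far as the arm can. A call with a number of a shift or a turn outside -1 to 1 is refused whole. A call with a gripper value outside its range is refused whole. The fingers move at their own pace and stop on an object; "force" is the grip in N (left out, the last holds). Time passes only in rows, so rows that do not move let the fingers close. It gives the time, the measured TCP pose, the force, the opening and the grip force at its end, in the units of the state.
- manip.get_state(): the state, without advancing time (a new reading comes with each control period).
- manip.get_image(name): name is "scene" or "top" or "wrist"; returns the picture (420x560x3 uint8, red, green, blue); there is no depth.
- manip.camera_params(name): a dict with "fx", "fy", "cx", "cy" (pixels), "view" (4x4, takes a point from world to camera coordinates); the wrist camera has in their place "hand_eye" (4x4, takes a point from camera to tool coordinates, whose origin is the TCP and whose axes are the flange's). Camera axes: x right, y down, z forward; pixel columns grow to the right and rows downward; lengths in m; the calibration is good to about 2 mm. A picture is of the moment at which its call begins: read the wrist's pose just before it. camera_params takes no time and is no camera call.
- manip.sign_off(): hands the job in; it is judged then, once.
The state is a dict: "clock": time; "qpos": joint angles; "qd": joint speeds; "effort": joint torques, N m; "position": TCP position; "ee_rot": TCP orientation; "contact_force": force on the tool from outside, world axes, zero at the start; "moment": the same for the moment, N m; "width": finger opening in m; "gripper_force": force on a finger pad.
Only numpy, scipy, OpenCV 4.12 (cv2) and the standard library are available. Lean on these libraries where they do the work, as an engineer would, in place of code of your own. Each camera call takes 0.05 s, during which the arm holds its last target. There are 200 camera calls.

## Task

Put every wooden slab that lies on the rubber mat into the carriage nest of its own length, dotted end towards you, and swing the toggle clamp down onto them. Then slide the carriage and stop for a full second with each slab's dot right under the punch tip, which marks it by itself: shortest slab first, then on up to the longest, all still clamped. Finally lay the slabs flat in the steel tray, none on top of another, and leave the carriage fully home with the clamp thrown right back open; do not disturb the other tools.

Things in the scene. Friction and masses are not known exactly. Their poses are not given: they have to be found in the camera images.
- slab_short: short wooden knife-handle slab, 80 x 26 x 18 mm (length x width x thickness), about 48 g, starts lying flat on the black rubber mat (4 mm thick, 165 x 180 mm, fixed). Both broad faces are alike; either may be up. Origin: its middle, 9 mm inside each broad face; x along its length, z across its thickness; the dotted end is its -x end.
- mark_short (a point): the marked spot of the short slab, at mid-thickness: 9 mm under the centre of a black dot 10 mm across (the same on both broad faces), on the centre line, 20 mm from the slab's -x end.
- nest_short (a point): where the short slab's mark belongs when that slab is down in its nest: pocket 84 x 30 mm (2 mm play all round), rims 4 mm high. The slab then lies along this point's x (the carriage's), dot end to -x (robot side), either broad face up, its middle 20 mm to +x of this point, level with it. The nest floor is 9 mm below this point.
- slab_medium: medium wooden knife-handle slab, 100 x 26 x 18 mm (length x width x thickness), about 60 g, starts lying flat on the black rubber mat (4 mm thick, 165 x 180 mm, fixed). Both broad faces are alike; either may be up. Origin: its middle, 9 mm inside each broad face; x along its length, z across its thickness; the dotted end is its -x end.
- mark_medium (a point): the marked spot of the medium slab, at mid-thickness: 9 mm under the centre of a black dot 10 mm across (the same on both broad faces), on the centre line, 20 mm from the slab's -x end.
- nest_medium (a point): where the medium slab's mark belongs when that slab is down in its nest: pocket 104 x 30 mm (2 mm play all round), rims 4 mm high. The slab then lies along this point's x (the carriage's), dot end to -x (robot side), either broad face up, its middle 30 mm to +x of this point, level with it. The nest floor is 9 mm below this point.
- slab_long: long wooden knife-handle slab, 120 x 26 x 18 mm (length x width x thickness), about 72 g, starts lying flat on the black rubber mat (4 mm thick, 165 x 180 mm, fixed). Both broad faces are alike; either may be up. Origin: its middle, 9 mm inside each broad face; x along its length, z across its thickness; the dotted end is its -x end.
- mark_long (a point): the marked spot of the long slab, at mid-thickness: 9 mm under the centre of a black dot 10 mm across (the same on both broad faces), on the centre line, 20 mm from the slab's -x end.
- nest_long (a point): where the long slab's mark belongs when that slab is down in its nest: pocket 124 x 30 mm (2 mm play all round), rims 4 mm high. The slab then lies along this point's x (the carriage's), dot end to -x (robot side), either broad face up, its middle 40 mm to +x of this point, level with it. The nest floor is 9 mm below this point.
- punch_tip (a point): lowest point of the fixed marking punch, a steel cone under a 34 mm cylinder on a grey C-frame at the robot's side of the station; it points straight down, 13 mm above the tops of nested slabs. The head's top is 105 mm above the bench. Axes are the station's: its y is the direction the carriage slides.
- carriage (a joint): slide of the aluminium carriage (m): 0 = home, at its stop at the -y end; grows to 0.22 to +y, towards the punch. Nests from +y to -y: short, medium, long, 58 mm apart; with the carriage home their marks lie 92, 150, 208 mm short of the punch tip along the slide, in line with it. Stiff (about 2 N), stays where left.
- carriage_post (a point): top centre of the black upright post on the carriage, 16 mm in diameter, at its -y end, standing 60 mm above it (carriage top 30 mm, post top 90 mm above the bench): the handle to slide the carriage by.
- clamp (a joint): toggle clamp angle (rad), hinged at the carriage's far (+x) end: 0 = closed, its 146 mm rubber-faced bar lying across the tops of nested slabs (-0.06 if nests are empty); 1.75 = fully open, thrown back to +x. Gravity toggles it: past about 1.4 it falls open, else it falls shut, pressing with about 3 N; the grip takes up to about 4 N. May start open or shut.
- clamp_grip (a point): middle of the clamp's red round grip bar, 14 mm in diameter, along the carriage's y, 64 mm free between its two stalks; 125 mm above the bench when closed, on an arc of 106 mm radius about the hinge. The arm lies 41 mm below it when closed. It turns easily between fingers that pinch it from above, closing along the carriage's x.
- clamp_hinge (a point): point on the clamp's hinge axis (along the carriage's y), 75 mm above the bench, at the middle of the clamp; its axes are the carriage's. With the clamp closed the grip is 93 mm towards -x and 50 mm up from here; opening swings it up and over to +x.
- clamp_bar (a point): middle of the press bar's underside, which touches the slab tops when closed; moves with the clamp.
- tray_in (a point): centre of the inner floor of the steel tray (fixed; floor 5 mm above the bench, inside 175 mm along its x by 160 mm along its y, lip 7 mm above the floor). Its axes are the tray's.
- screwdriver: screwdriver lying on the bench beyond the station; not part of the job, leave alone. Origin: at its underside.
- hammer: hammer lying on the bench beyond the station; not part of the job, leave alone. Origin: at its underside.
- tin: small metal tin, 72 mm across, 70 mm high, standing on the bench beyond the station; not part of the job, leave alone. Origin: at its underside.
Mind the look-alikes: they are no part of the job. What is shaped like the slab_long but orange is not meant.

How it is judged:
On the way, in this order (a step that is already met when the one before it is completed fails the run):
1. every slab there is lies in its own nest, mark end towards the robot, with the clamp closed on it (distance between mark_short and nest_short below 0.006 m and angle between the x axis of slab_short and the x axis of nest_short, either way round below 0.1 rad and z of clamp_bar in the frame of slab_short between -0.014 and 0.014 m and distance between mark_medium and nest_medium below 0.006 m and angle between the x axis of slab_medium and the x axis of nest_medium, either way round below 0.1 rad and z of clamp_bar in the frame of slab_medium between -0.014 and 0.014 m and distance between mark_long and nest_long below 0.006 m and angle between the x axis of slab_long and the x axis of nest_long, either way round below 0.1 rad and z of clamp_bar in the frame of slab_long between -0.014 and 0.014 m), for 0.3 s.
2. with the clamp closed on it, the short slab's mark is held still under the punch tip (dot under the tip: 5 mm) for 0.8 s (horizontal distance between mark_short and punch_tip below 0.005 m and z of clamp_bar in the frame of slab_short between -0.014 and 0.014 m and linear speed of slab_short below 0.012 m/s), for 0.8 s.
3. with the clamp closed on it, the medium slab's mark is held still under the punch tip (dot under the tip: 5 mm) for 0.8 s (horizontal distance between mark_medium and punch_tip below 0.005 m and z of clamp_bar in the frame of slab_medium between -0.014 and 0.014 m and linear speed of slab_medium below 0.012 m/s), for 0.8 s.
4. with the clamp closed on it, the long slab's mark is held still under the punch tip (dot under the tip: 5 mm) for 0.8 s (horizontal distance between mark_long and punch_tip below 0.005 m and z of clamp_bar in the frame of slab_long between -0.014 and 0.014 m and linear speed of slab_long below 0.012 m/s), for 0.8 s.
At the end, for the whole second after the job is handed in: Every slab present lies flat on the tray floor (origin within 60 mm along x and 75 mm along y of the tray's centre, under 17 mm above its floor; a broad face up), at rest; carriage within 12 mm of home; clamp open beyond 1.5 rad (value of joint clamp above 1.5 rad and value of joint carriage below 0.012 m and x of slab_short in the frame of tray_in between -0.06 and 0.06 m and y of slab_short in the frame of tray_in between -0.075 and 0.075 m and z of each of slab_short, slab_medium, slab_long in the frame of tray_in below 0.017 m and angle between the z axis of each of slab_short, slab_medium, slab_long and the z axis of tray_in, either way round below 0.15 rad and linear speed of each of slab_short, slab_medium, slab_long below 0.02 m/s and x of slab_medium in the frame of tray_in between -0.06 and 0.06 m and y of slab_medium in the frame of tray_in between -0.075 and 0.075 m and x of slab_long in the frame of tray_in between -0.06 and 0.06 m and y of slab_long in the frame of tray_in between -0.075 and 0.075 m); the robot touches nothing.
It fails at once if the screwdriver is moved more than 40 mm (distance of screwdriver from where it was at the start of the episode above 0.04 m).
It fails at once if the hammer is moved more than 40 mm (distance of hammer from where it was at the start of the episode above 0.04 m).
It fails at once if the tin is moved more than 40 mm (distance of tin from where it was at the start of the episode above 0.04 m).
Of slab_short, slab_medium, slab_long only 2 to 3 are there at a start; the rules pass over those that are not, and their reading is None.
At some moment in a run one of slab_short, slab_medium, slab_long may be knocked a few centimetres aside while the robot is not near it.
Once in a run the grip may slacken for a moment while it holds something.
It also fails if it takes over 210 s, if anything falls off the work surface, if the arm or the gripper's body presses on something with over 40 N, if the wrist force passes 120 N, or if a joint passes its speed limit or range.

## Working session

There is one attempt and no reset: what is moved stays moved. The work goes in short steps, Python scripts to look and compute and a tool call to move; the robot and the scene stay as the last step left them, time stands still between calls to the robot, and variables do not carry over. Pictures are saved under pics/ and viewed, at most 14 in all, crops included, and the job is handed in when it is done.

Besides the shell and the picture viewer there is one more tool, called after "Request:" by a JSON object that holds its "name" and its "arguments", one argument or row to a line. carry_out: Moves the arm, as the interface text tells. Its arguments: {"type":"object","properties":{"linear":{"type":"array"},"angular":{"type":"array"},"hand":{"type":"array"},"force":{"type":"number"}},"required":["linear","angular","hand"]}

```bash
ls; mkdir -p pics; python3 - <<'E'
from rig import manip
import cv2
for n in ("top","scene"):
    im=manip.get_image(n); cv2.imwrite(f"pics/{n}0.png",im[:,:,::-1])
    print(n,manip.camera_params(n))
print(manip.camera_params("wrist"))
print(manip.get_state())
E
```

```text
pics
top {'fx': 474.2957120132625, 'fy': 474.2957120132625, 'cx': 269.44341527296365, 'cy': 204.37822882239206, 'view': array([[ 6.63828272e-03, -9.99977354e-01,  1.10708040e-03,
         6.67789665e-02],
       [-9.82693579e-01, -6.72848884e-03, -1.85116335e-01,
         5.54311047e-01],
       [ 1.85119592e-01,  1.40933766e-04, -9.82715990e-01,
         1.44440473e+00],
       [ 0.00000000e+00,  0.00000000e+00,  0.00000000e+00,
         1.00000000e+00]])}
scene {'fx': 544.8057699468003, 'fy': 544.8057699468003, 'cx': 291.4187855754452, 'cy': 214.35541086014203, 'view': array([[-0.79489579,  0.60666817, -0.00971641,  0.37042592],
       [ 0.39586605,  0.50642021, -0.76604741, -0.16039768],
       [-0.459816  , -0.61277426, -0.64271063,  1.91937425],
       [ 0.        ,  0.        ,  0.        ,  1.        ]])}
{'fx': 291.0160021135758, 'fy': 291.0160021135758, 'cx': 278.61437321093115, 'cy': 209.8172132002038, 'hand_eye': array([[ 1.98906302e-04, -9.61854397e-01, -2.73561840e-01,
         6.93494327e-02],
       [ 9.99999278e-01,  5.15627965e-04, -1.08587099e-03,
        -4.7875603
[... 166 characters left out ...]
00000e+00]])}
{'clock': 0.1, 'qpos': array([ 1.12400046e+00,  2.76543026e-01,  1.50599793e+00,  8.92180394e-06,
        1.36066642e+00, -1.20995119e-01]), 'qd': array([ 0.00039879, -0.00102808, -0.00394365,  0.00099142, -0.001345  ,
       -0.00193123]), 'effort': array([ 1.20204688e-03, -4.17706776e+01, -2.46403760e+01,  1.44710980e-04,
        5.85082380e-03,  3.99216276e-06]), 'position': array([0.18396372, 0.54459314, 0.40392296]), 'ee_rot': array([-2.30326118e-04,  1.62181731e-01,  9.86760576e-01, -7.73818545e-04]), 'contact_force': array([-0.3148264 ,  0.18141177, -0.25494131]), 'moment': array([ 0.00069073, -0.0325155 ,  0.01613859]), 'gripper_force': 0.0, 'width': 0.0856317067138262}
```

View pics/top0.png

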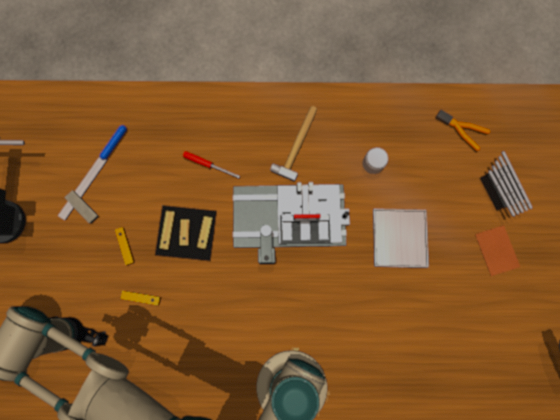

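View pics/scene0.png

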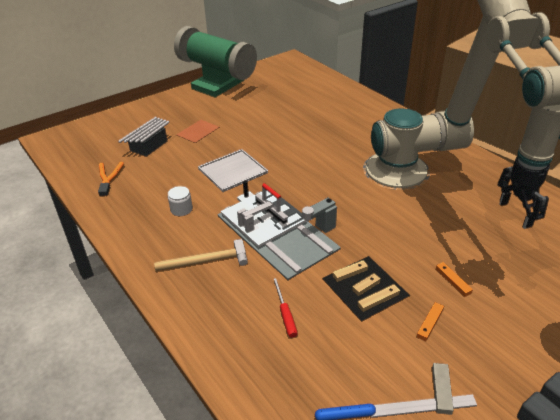

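Top view: black mat at (157–215, 207–258) with three natural-wood slabs at columns 167, 185 and 204. Two orange look-alikes, (123,246) and (140,297), lie off the mat. The station is at (233–347, 184–262) and the tray at (400,238). The red grip at (306,216) suggests the clamp is shut. I'll enlarge both areas.

```bash
cat > h.py <<'E'
import numpy as np, cv2
from rig import manip
from scipy.spatial.transform import Rotation as R
def cam(n):
    p=manip.camera_params(n); K=np.array([[p['fx'],0,p['cx']],[0,p['fy'],p['cy']],[0,0,1]])
    if n=='wrist':
        s=manip.get_state(); q=s['ee_rot']; T=np.eye(4); T[:3,:3]=R.from_quat([q[1],q[2],q[3],q[0]]).as_matrix(); T[:3,3]=s['position']
        C=T@p['hand_eye']
    else: C=np.linalg.inv(p['view'])
    return K,C
def onz(K,C,px,z):
    px=np.atleast_2d(np.array(px,float)); d=(np.linalg.inv(K)@np.c_[px,np.ones(len(px))].T).T@C[:3,:3].T
    o=C[:3,3]; t=(z-o[2])/d[:,2]; return (o+t[:,None]*d)[:,:2]
def proj(K,C,P):
    P=np.atleast_2d(P); V=np.linalg.inv(C); c=P@V[:3,:3].T+V[:3,3]; u=c@K.T; return u[:,:2]/u[:,2:]
def shot(n,name):
    K,C=cam(n); im=manip.get_image(n)[:,:,::-1].copy(); cv2.imwrite(f'pics/{name}.png',im); return im,K,C
def wood(im):
    h=cv2.cvtColor(im,cv2.COLOR_BGR2HSV); return h
E
python3 - <<'E'
from h import *
im=cv2.imread('pics/top0.png'); K,C=cam('top')
a=cv2.resize(im[200:265,150:220],None,fx=8,fy=8,interpolation=cv2.INTER_CUBIC)[:, :]
b=cv2.resize(im[178:268,228:352],(int(124*4.2),int(90*4.2)),interpolation=cv2.INTER_CUBIC)
cv2.imwrite('pics/mat.png',a); cv2.imwrite('pics/st.png',b)
hsv=cv2.cvtColor(im,cv2.COLOR_BGR2HSV); 
m=cv2.inRange(hsv,(15,60,120),(35,200,255)); mm=np.zeros_like(m); mm[205:260,157:216]=m[205:260,157:216]
for c in cv2.findContours(mm,cv2.RETR_EXTERNAL,cv2.CHAIN_APPROX_NONE)[0]:
    if cv2.contourArea(c)<60: continue
    r=cv2.minAreaRect(c); box=onz(K,C,cv2.boxPoints(r)+0,0.022)
    ctr=box.mean(0); e=[box[1]-box[0],box[2]-box[1]]; l=max(e,key=np.linalg.norm)
    print(ctr.round(4),[round(float(np.linalg.norm(x)),4) for x in e],np.degrees(np.arctan2(l[1],l[0])).round(1))
E
```

```text
[0.4683 0.3419] [0.0256, 0.0769] -177.8
[0.4688 0.2776] [0.1003, 0.0262] -10.6
[0.4759 0.3976] [0.1196, 0.026] -7.2
```

View pics/mat.png

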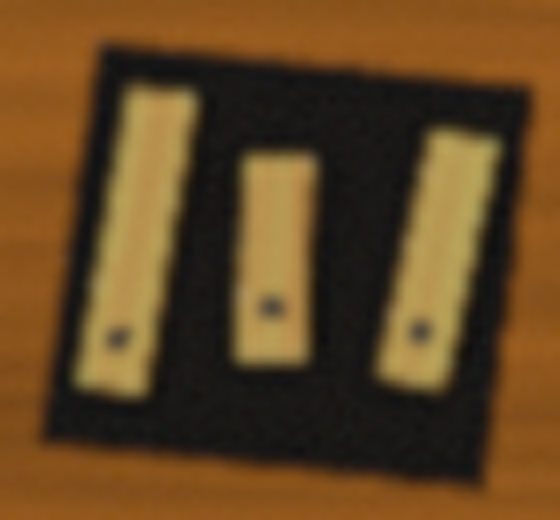

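View pics/st.png

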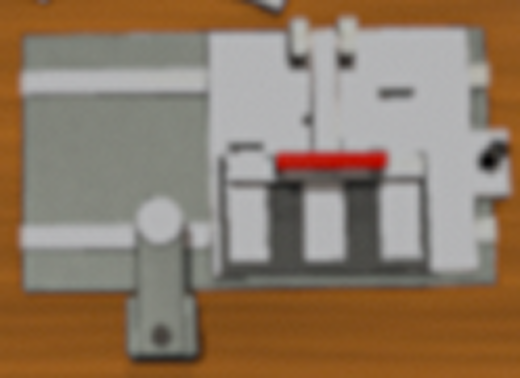

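All three slabs are natural wood with their dots at the near end. In mat.png, long is on the left (dot 118,338), short in the middle (dot 272,307) and medium on the right (dot 420,330). The orange bars off the mat, top0 (123,246) and (140,297), are the look-alikes: wrong colour, and not on the mat.

st.png shows the carriage home at the right and the clamp shut, with its red grip at (330,162). The head is at (160,220) and the post at (492,157). Next I'll go over the mat for a close look.

Request:
{"name": "carry_out", "arguments": {
  "linear": [
    [0.06, -0.05, 0],
    [0.06, -0.05, 0],
    [0.06, -0.05, 0],
    [0.06, -0.05, 0],
    [0.06, -0.05, 0],
    [0.06, -0.05, 0],
    [0.06, -0.05, 0],
    [0.06, -0.05, 0]
  ],
  "angular": [
    [0, 0, 0.5],
    [0, 0, 0.5],
    [0, 0, 0.5],
    [0, 0, 0.5],
    [0, 0, 0.5],
    [0, 0, 0.5],
    [0, 0, 0.5],
    [0, 0, 0.5]
  ],
  "hand": [1, 1, 1, 1, 1, 1, 1, 1]
}}

```text
clock: 0.77
position: [0.4251, 0.3432, 0.4044]
ee_rot: [-0.0, 0.002, 1.0, -0.0]
contact_force: [-0.5, 1.5, -0.4]
width: 0.0855
gripper_force: 0.0
```

Request:
{"name": "carry_out", "arguments": {
  "linear": [
    [0, 0, 0],
    [0, 0, 0]
  ],
  "angular": [
    [0, 0, 0],
    [0, 0, 0]
  ],
  "hand": [1, 1]
}}

```text
clock: 0.93
position: [0.4255, 0.3434, 0.4041]
ee_rot: [-0.001, 0.005, 1.0, -0.0]
contact_force: [-2.4, 0.5, 1.0]
width: 0.0856
gripper_force: 0.0
```

```bash
cat >> h.py <<'E'
def slabs(im,K,C,z,lo=(15,50,110),hi=(35,210,255),amin=300):
    hsv=cv2.cvtColor(im,cv2.COLOR_BGR2HSV); m=cv2.inRange(hsv,lo,hi); out=[]
    for c in cv2.findContours(m,cv2.RETR_EXTERNAL,cv2.CHAIN_APPROX_NONE)[0]:
        if cv2.contourArea(c)<amin: continue
        r=cv2.minAreaRect(onz(K,C,c[:,0,:],z).astype(np.float32)*1000)
        b=cv2.boxPoints(r); e=max(b[1]-b[0],b[2]-b[1],key=np.linalg.norm); e=e*np.sign(e[0])
        out.append((np.array(r[0]).round(1),sorted(np.round(r[1],1)),np.degrees(np.arctan2(e[1],e[0])).round(1),c[:,0].mean(0).round()))
    return out
def st():
    s=manip.get_state(); q=s['ee_rot']; M=R.from_quat([q[1],q[2],q[3],q[0]]).as_matrix()
    print('t',round(s['clock'],2),'pos',s['position'].round(4),'yaw_y',np.degrees(np.arctan2(M[1,1],M[0,1])).round(2),'zaxis',M[:,2].round(3),'w',round(s['width'],4),'gf',round(s['gripper_force'],1),'F',s['contact_force'].round(1))
E
python3 - <<'E'
from h import *
st(); im,K,C=shot('wrist','w1')
for s in slabs(im,K,C,.022): print(s)
E
```

```text
t 0.93 pos [0.4255 0.3434 0.4041] yaw_y 89.41 zaxis [-0.001 -0.    -1.   ] w 0.0856 gf 0.0 F [-2.4  0.5  1. ]
(array([534.1, 575. ]), [np.float64(12.6), np.float64(111.9)], np.float32(87.7), array([450., 265.]))
(array([510.2, 472.2]), [np.float64(15.5), np.float64(100.7)], np.float32(89.5), array([380., 248.]))
(array([468.4, 342.1]), [np.float64(26.0), np.float64(79.8)], np.float32(-0.1), array([279., 219.]))
(array([468.6, 277.4]), [np.float64(27.0), np.float64(100.7)], np.float32(-10.6), array([228., 219.]))
(array([475.2, 396.9]), [np.float64(27.1), np.float64(121.2)], np.float32(-7.2), array([322., 222.]))
(array([413.4, 554.7]), [np.float64(77.6), np.float64(119.4)], np.float32(20.2), array([440., 164.]))
(array([260.2, 470.9]), [np.float64(31.4), np.float64(117.0)], np.float32(81.3), array([399.,  33.]))
```

View pics/w1.png

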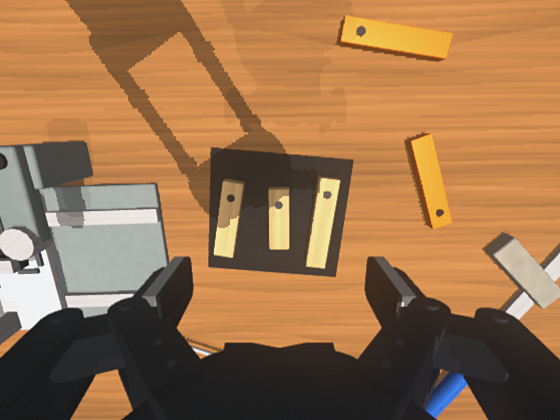

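The wrist view confirms the three natural-wood slabs on the mat: medium (228,219), short (279,219), long (322,222), dots at the near ends. The orange bars at (396,38) and (428,180) are off it. Now the station.

Request:
{"name": "carry_out", "arguments": {
  "linear": [
    [0, -0.08, 0],
    [0, -0.08, 0],
    [0, -0.08, 0],
    [0, -0.08, 0],
    [0, -0.08, 0],
    [0, -0.08, 0],
    [0, -0.08, 0],
    [0, -0.08, 0]
  ],
  "angular": [
    [0, 0, 0],
    [0, 0, 0],
    [0, 0, 0],
    [0, 0, 0],
    [0, 0, 0],
    [0, 0, 0],
    [0, 0, 0],
    [0, 0, 0]
  ],
  "hand": [1, 1, 1, 1, 1, 1, 1, 1]
}}

```text
clock: 1.65
position: [0.4229, 0.0247, 0.4048]
ee_rot: [0.0, 0.001, 1.0, 0.0]
contact_force: [0.3, -0.8, -0.1]
width: 0.0852
gripper_force: 0.0
```

Request:
{"name": "carry_out", "arguments": {
  "linear": [
    [0, -0.06, 0],
    [0, 0, 0],
    [0, 0, 0]
  ],
  "angular": [
    [0, 0, 0],
    [0, 0, 0],
    [0, 0, 0]
  ],
  "hand": [1, 1, 1]
}}

```text
clock: 1.9
position: [0.4237, -0.0051, 0.4047]
ee_rot: [-0.0, 0.004, 1.0, 0.001]
contact_force: [0.3, 0.6, -0.3]
width: 0.0855
gripper_force: 0.0
```

```bash
python3 - <<'E'
from h import *
st(); im,K,C=shot('wrist','w2')
np.savez('w2.npz',K=K,C=C)
hsv=cv2.cvtColor(im,cv2.COLOR_BGR2HSV)
m=cv2.inRange(hsv,(0,150,90),(6,255,255))|cv2.inRange(hsv,(174,150,90),(180,255,255))
for c in cv2.findContours(m,cv2.RETR_EXTERNAL,cv2.CHAIN_APPROX_NONE)[0]:
    if cv2.contourArea(c)<80: continue
    r=cv2.minAreaRect(c);print(r, onz(K,C,cv2.boxPoints(r),.125).round(4).tolist())
cv2.imwrite('pics/w2c.png',cv2.resize(im[60:330,120:480],(800,600),interpolation=cv2.INTER_CUBIC))
E
```

```text
t 1.9 pos [ 0.4237 -0.0051  0.4047] yaw_y 89.56 zaxis [-0.     0.001 -1.   ] w 0.0855 gf 0.0 F [ 0.3  0.6 -0.3]
((241.99041748046875, 289.7552490234375), (12.676530838012695, 80.33040618896484), 87.75425720214844) [[0.4989, -0.0798], [0.4961, -0.003], [0.5098, -0.0026], [0.5127, -0.0805]]
```

View pics/w2c.png

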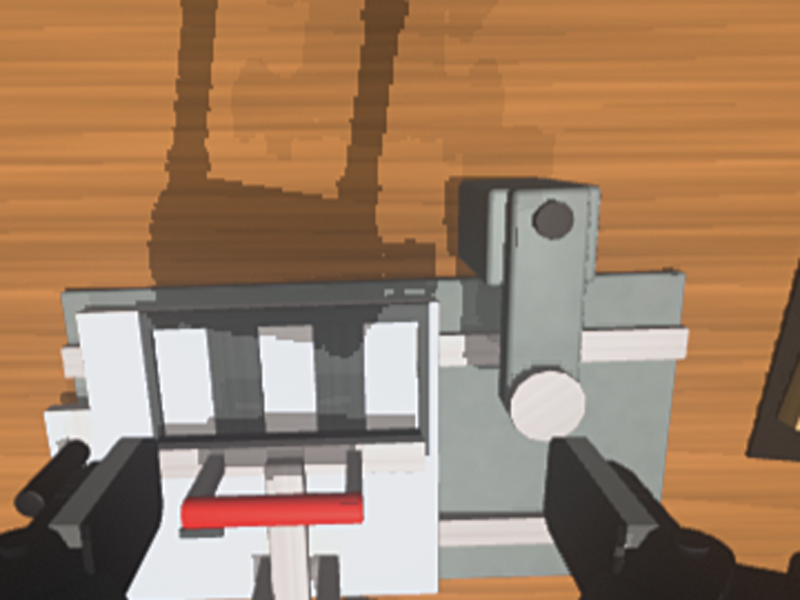

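The wrist crop shows the shut clamp with its red grip at (272,510), white nest floors at (185,380), (287,380) and (390,380), and the punch head top at (547,405). The station is yawed about 2°.

```bash
python3 - <<'E'
from h import *
d=np.load('w2.npz'); K,C=d['K'],d['C']; im=cv2.imread('pics/w2.png')
g=lambda x,y:(120+x*.45,60+y*.45)
def p(n,pts,z): print(n,onz(K,C,[g(*q) for q in pts],z).round(4).tolist())
roi=im[215:270,340:395]; m=cv2.inRange(cv2.cvtColor(roi,cv2.COLOR_BGR2HSV),(0,0,200),(180,50,255))
c=max(cv2.findContours(m,cv2.RETR_EXTERNAL,cv2.CHAIN_APPROX_NONE)[0],key=cv2.contourArea)
(x,y),r=cv2.minEnclosingCircle(c); M=cv2.moments(c); x2,y2=M['m10']/M['m00'],M['m01']/M['m00']
print('head',x+340,y+215,r,onz(K,C,[(x+340,y+215),(x2+340,y2+215)],.105).round(4).tolist())
T,CT=cam('top'); t0=cv2.imread('pics/top0.png'); print('top head guess',onz(T,CT,[(228+160/4.2,178+220/4.2)],.105))
p('carr front edge',[(78,312),(438,300)],.03)
p('carr right edge',[(438,300),(438,590)],.03)
p('base front',[(62,292),(684,270)],.005)
p('nest outer front',[(140,312),(430,303)],.034)
p('dividers @.034/.03',[(213,335),(258,330),(315,325),(362,322)],.034)
p('floor',[(157,380),(213,380),(260,380),(315,380),(367,380),(418,380)],.03)
for n,k in(('S',92),('M',150),('L',208)):
    pass
E
```

```text
head 366.2297306060791 242.63513565063477 16.806529998779297 [[0.4647, 0.0809], [0.4642, 0.0808]]
top head guess [[0.4641257  0.08005264]]
carr front edge [[0.4386, -0.1558], [0.4333, 0.0409]]
carr right edge [[0.4333, 0.0409], [0.6182, 0.0462]]
base front [[0.4327, -0.1746], [0.4224, 0.1855]]
nest outer front [[0.4378, -0.1205], [0.434, 0.0361]]
dividers @.034/.03 [[0.451, -0.0819], [0.4484, -0.0572], [0.4458, -0.0261], [0.4443, -0.0005]]
floor [[0.4783, -0.1161], [0.4786, -0.0846], [0.4788, -0.0581], [0.479, -0.0271], [0.4792, 0.0022], [0.4794, 0.031]]
```

Estimated from the punch head (0.4645, 0.0806) and the nest floors, the carriage stands about 27 mm off home. Its front edge gives a yaw of 1.6°. Next I need the post.

```bash
python3 - <<'E'
from h import *
out=[]
for n,(x0,y0,x1,y1) in(('top',(325,195,362,235)),('scene',(232,168,262,205))):
    K,C=cam(n); im=cv2.imread(f'pics/{n}0.png'); r=im[y0:y1,x0:x1]
    m=cv2.inRange(r,(0,0,0),(70,70,70)); c=max(cv2.findContours(m,cv2.RETR_EXTERNAL,cv2.CHAIN_APPROX_NONE)[0],key=cv2.contourArea)[:,0]+[x0,y0]
    print(n,c.min(0),c.max(0)); 
    out.append(cv2.resize(r,(400,400),interpolation=cv2.INTER_CUBIC))
    if n=='top': print(onz(K,C,[c.mean(0),c.min(0),c.max(0)],.09).round(4).tolist())
    else:
        t=c[:,1].min(); xs=c[(c[:,1]>=t+3)&(c[:,1]<t+8),0]; print(xs.min(),xs.max(),onz(K,C,[((xs.min()+xs.max()+1)/2,t+2)],.09))
cv2.imwrite('pics/post.png',np.hstack(out))
E
```

```text
top [343 212] [348 217]
[[0.5161, -0.1614], [0.5244, -0.155], [0.509, -0.1699]]
scene [243 181] [247 196]
243 247 [[ 0.52837558 -0.15489332]]
```

View pics/post.png

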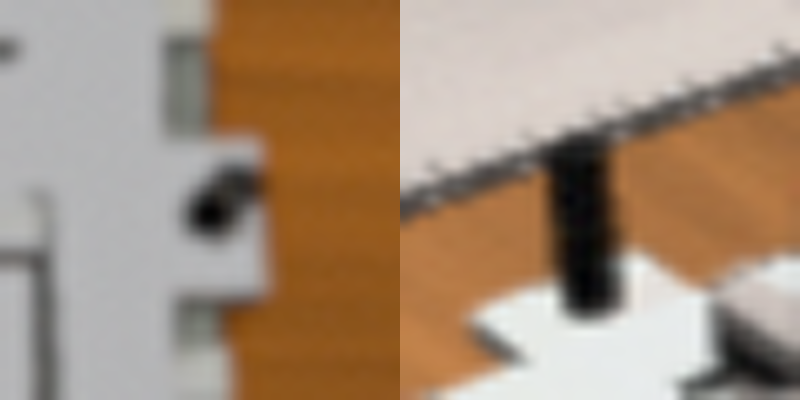

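The post leans up and to the right in the top view, so its top is near (346,214) there and (245,182) in the scene view. I'll take a closer wrist look from above.

Request:
{"name": "carry_out", "arguments": {
  "linear": [
    [0.02, -0.08, -0.02],
    [0.02, -0.08, -0.02],
    [0.02, -0.08, -0.02],
    [0, -0.08, -0.04],
    [0, 0, 0],
    [0, 0, 0]
  ],
  "angular": [
    [0, 0, 0.225],
    [0, 0, 0.225],
    [0, 0, 0],
    [0, 0, 0],
    [0, 0, 0],
    [0, 0, 0]
  ],
  "hand": [1, 1, 1, 0.6, 0.6, 0.6]
}}

```text
clock: 2.45
position: [0.4538, -0.1597, 0.3553]
ee_rot: [-0.001, -0.015, 1.0, 0.001]
contact_force: [-0.6, 0.1, 0.4]
width: 0.0523
gripper_force: 0.0
```

```bash
python3 - <<'E'
from h import *
st(); im,K,C=shot('wrist','w3'); np.savez('w3.npz',K=K,C=C)
u=proj(K,C,[[.52,-.158,.09],[.52,-.158,.03]]);print(u)
g=cv2.cvtColor(im,cv2.COLOR_BGR2GRAY)
cv2.imwrite('pics/w3c.png',cv2.resize(im[150:350,150:410],(780,600),interpolation=cv2.INTER_CUBIC))
E
```

```text
t 2.45 pos [ 0.4538 -0.1597  0.3553] yaw_y 91.7 zaxis [-0.003  0.003 -1.   ] w 0.0523 gf 0.0 F [-0.6  0.1  0.4]
[[278.3036984  284.63224891]
 [278.27457298 256.36070921]]
```

View pics/w3c.png

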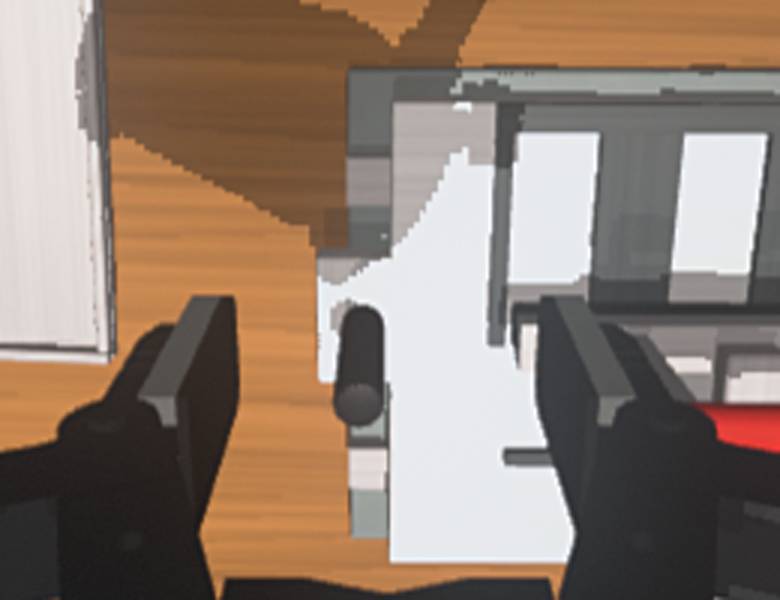

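Post top is at crop (357,403), so about (0.5195, -0.166). I'll descend on it, pinch, and draw the carriage home.

Request:
{"name": "carry_out", "arguments": {
  "linear": [
    [0.044, -0.005, 0],
    [0.044, -0.004, 0],
    [0.044, -0.004, -0.04],
    [0, 0, -0.06],
    [0, 0, -0.07],
    [0, 0, -0.07],
    [0, 0, 0]
  ],
  "angular": [
    [0, 0, 0],
    [0, 0, 0],
    [0, 0, 0],
    [0, 0, 0],
    [0, 0, 0],
    [0, 0, 0],
    [0, 0, 0]
  ],
  "hand": [0.6, 0.6, 0.6, 0.6, 0.6, 0.6, 0.6]
}}

```text
clock: 3.08
position: [0.5173, -0.1627, 0.2317]
ee_rot: [-0.005, -0.017, 1.0, 0.003]
contact_force: [-1.8, 1.6, -0.6]
width: 0.0512
gripper_force: 0.0
```

Request:
{"name": "carry_out", "arguments": {
  "linear": [
    [0, 0, 0],
    [0, 0, 0],
    [0, 0, 0],
    [0, 0, 0],
    [0, 0, 0],
    [0, 0, 0]
  ],
  "angular": [
    [0, 0, 0],
    [0, 0, 0],
    [0, 0, 0],
    [0, 0, 0],
    [0, 0, 0],
    [0, 0, 0]
  ],
  "hand": [0, 0, 0, 0, 0, 0],
  "force": 25
}}

```text
clock: 3.58
position: [0.5206, -0.167, 0.2394]
ee_rot: [0.003, -0.015, 1.0, -0.001]
contact_force: [1.2, 2.8, 6.9]
width: 0.0154
gripper_force: 25.5
```

Request:
{"name": "carry_out", "arguments": {
  "linear": [
    [0.0002, -0.01, 0],
    [0.0004, -0.014, 0],
    [0.0004, -0.014, 0],
    [0.0002, -0.008, 0],
    [0, 0, 0]
  ],
  "angular": [
    [0, 0, 0],
    [0, 0, 0],
    [0, 0, 0],
    [0, 0, 0],
    [0, 0, 0]
  ],
  "hand": [0, 0, 0, 0, 0]
}}

```text
clock: 4.0
position: [0.5212, -0.1914, 0.2394]
ee_rot: [0.003, -0.015, 1.0, -0.002]
contact_force: [1.1, -1.0, 6.6]
width: 0.0153
gripper_force: 25.4
```

Request:
{"name": "carry_out", "arguments": {
  "linear": [
    [0.0001, -0.004, 0],
    [0.0001, -0.004, 0],
    [0.0001, -0.004, 0],
    [0.0001, -0.004, 0],
    [0, 0, 0],
    [0, 0, 0]
  ],
  "angular": [
    [0, 0, 0],
    [0, 0, 0],
    [0, 0, 0],
    [0, 0, 0],
    [0, 0, 0],
    [0, 0, 0]
  ],
  "hand": [0, 0, 0, 0, 0, 0]
}}

```text
clock: 4.5
position: [0.5212, -0.1938, 0.2393]
ee_rot: [0.003, -0.013, 1.0, 0.005]
contact_force: [3.9, 19.1, 11.7]
width: 0.0148
gripper_force: 26.5
```

Request:
{"name": "carry_out", "arguments": {
  "linear": [
    [0, 0.012, 0],
    [0, 0, 0],
    [0, 0, 0],
    [0, 0, 0.06],
    [0, 0, 0.08],
    [0, 0.02, 0.08]
  ],
  "angular": [
    [0, 0, 0],
    [0, 0, 0],
    [0, 0, 0],
    [0, 0, 0],
    [0, 0, 0],
    [0, 0, 0]
  ],
  "hand": [0, 0.4, 0.6, 0.6, 0.6, 0.6]
}}

```text
clock: 5.0
position: [0.5199, -0.1834, 0.3471]
ee_rot: [-0.001, -0.014, 1.0, -0.0]
contact_force: [0.3, -1.1, 0.4]
width: 0.0517
gripper_force: 0.0
```

```bash
python3 - <<'E'
from h import *
st(); print(manip.get_state()['qpos'].round(3))
E
```

```text
t 5.0 pos [ 0.5199 -0.1834  0.3471] yaw_y 91.62 zaxis [-0.002 -0.    -1.   ] w 0.0517 gf 0.0 F [ 0.3 -1.1  0.4]
[-4.650e-01  2.800e-01  1.648e+00 -1.000e-03  1.216e+00 -2.063e+00]
```

Request:
{"name": "carry_out", "arguments": {
  "linear": [
    [-0.002, 0.014, 0],
    [-0.002, 0.014, 0],
    [-0.002, 0.014, 0],
    [-0.002, 0.014, 0],
    [-0.002, 0.014, 0],
    [-0.002, 0.014, 0],
    [-0.002, 0.014, 0],
    [-0.002, 0.014, 0]
  ],
  "angular": [
    [0, 0, -0.98],
    [0, 0, -0.98],
    [0, 0, -0.98],
    [0, 0, -0.98],
    [0, 0, -0.98],
    [0, 0, -0.98],
    [0, 0, -0.98],
    [0, 0, -0.98]
  ],
  "hand": [0.6, 0.6, 0.6, 0.6, 0.6, 0.6, 0.6, 0.6]
}}

```text
clock: 5.67
position: [0.5121, -0.1262, 0.3468]
ee_rot: [0.0, 0.296, 0.955, -0.0]
contact_force: [-0.4, 0.4, -0.0]
width: 0.0512
gripper_force: 0.0
```

Request:
{"name": "carry_out", "arguments": {
  "linear": [
    [-0.002, 0.014, 0],
    [-0.002, 0.014, 0],
    [-0.002, 0.014, 0],
    [-0.002, 0.014, 0],
    [-0.002, 0.014, 0],
    [-0.002, 0.014, 0],
    [-0.002, 0.014, 0],
    [-0.002, 0.014, 0]
  ],
  "angular": [
    [0, 0, -0.98],
    [0, 0, -0.98],
    [0, 0, -0.98],
    [0, 0, -0.98],
    [0, 0, -0.98],
    [0, 0, -0.98],
    [0, 0, -0.98],
    [0, 0, -0.98]
  ],
  "hand": [0.6, 0.6, 0.6, 0.6, 0.6, 0.6, 0.6, 0.6]
}}

```text
clock: 6.33
position: [0.5042, -0.0702, 0.3468]
ee_rot: [0.0, 0.577, 0.817, -0.0]
contact_force: [0.7, 0.3, -0.5]
width: 0.0513
gripper_force: 0.0
```

Request:
{"name": "carry_out", "arguments": {
  "linear": [
    [0.002, 0, 0],
    [0, 0, 0],
    [0, 0, 0],
    [0, 0, 0],
    [0, 0, 0],
    [0, 0, 0]
  ],
  "angular": [
    [0, 0, -0.98],
    [0, 0, -0.98],
    [0, 0, -0.98],
    [0, 0, -0.98],
    [0, 0, 0],
    [0, 0, 0]
  ],
  "hand": [0.6, 0.6, 0.6, 0.6, 0.6, 0.6]
}}

```text
clock: 6.83
position: [0.5052, -0.0703, 0.3467]
ee_rot: [0.0, 0.695, 0.719, -0.0]
contact_force: [0.2, 0.0, -0.4]
width: 0.0515
gripper_force: 0.0
```

```bash
python3 - <<'E'
from h import *
st(); im,K,C=shot('wrist','w4')
hsv=cv2.cvtColor(im,cv2.COLOR_BGR2HSV)
m=cv2.inRange(hsv,(0,150,90),(6,255,255))|cv2.inRange(hsv,(174,150,90),(180,255,255))
for c in cv2.findContours(m,cv2.RETR_EXTERNAL,cv2.CHAIN_APPROX_NONE)[0]:
    if cv2.contourArea(c)<80: continue
    r=cv2.minAreaRect(c);print(r, onz(K,C,cv2.boxPoints(r),.128).round(4).tolist())
E
```

```text
t 6.83 pos [ 0.5052 -0.0703  0.3467] yaw_y 1.97 zaxis [ 0. -0. -1.] w 0.0515 gf 0.0 F [ 0.2  0.  -0.4]
((282.9999694824219, 221.99996948242188), (17.999996185302734, 107.99998474121094), 0.0) [[0.5029, -0.1044], [0.5006, -0.0272], [0.5121, -0.0268], [0.5158, -0.104]]
```

View pics/w4.png

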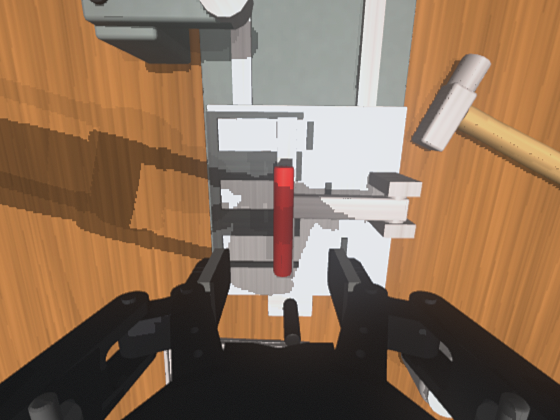

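The wrist view from the +y side shows the grip upright at (283,222), between stalks, centred near (0.5065, -0.066). I'll descend on it and pinch.

Request:
{"name": "carry_out", "arguments": {
  "linear": [
    [0.0, 0.006, -0.03],
    [0.002, 0, -0.05],
    [0, 0, -0.05],
    [0, 0, 0],
    [0, 0, 0]
  ],
  "angular": [
    [0, 0, 0],
    [0, 0, 0],
    [0, 0, 0],
    [0, 0, 0],
    [0, 0, 0]
  ],
  "hand": [0.6, 0.6, 0.6, 0.6, 0.6]
}}

```text
clock: 7.3
position: [0.5059, -0.0669, 0.2809]
ee_rot: [-0.001, 0.695, 0.719, -0.001]
contact_force: [0.0, 0.3, -0.3]
width: 0.0512
gripper_force: 0.0
```

Request:
{"name": "carry_out", "arguments": {
  "linear": [
    [0, 0, 0],
    [0, 0, 0],
    [0, 0, 0],
    [0, 0, 0],
    [0, 0, 0],
    [0, 0, 0]
  ],
  "angular": [
    [0, 0, 0],
    [0, 0, 0],
    [0, 0, 0],
    [0, 0, 0],
    [0, 0, 0],
    [0, 0, 0]
  ],
  "hand": [0, 0, 0, 0, 0, 0],
  "force": 20
}}

```text
clock: 7.8
position: [0.5073, -0.067, 0.2831]
ee_rot: [0.002, 0.695, 0.719, 0.001]
contact_force: [1.5, 0.3, 6.5]
width: 0.0131
gripper_force: 21.8
```

```bash
python3 - <<'E'
from h import *
st()
r=.1056;a0=np.arctan2(50,-93); th=np.radians(1.6)
p0=None
for k in range(0,17):
    a=a0-k*.1; d=np.array([r*np.cos(a)+.093, r*np.sin(a)-.05])
    if k: print(k, round((d-p0)[0]/.5,4), round((d-p0)[0]*np.sin(th)/.5,4), round((d-p0)[1]/.5,4), d.round(4))
    p0=d
E
```

```text
t 7.8 pos [ 0.5073 -0.067   0.2831] yaw_y 1.89 zaxis [ 0.005 -0.001 -1.   ] w 0.0131 gf 21.8 F [1.5 0.3 6.5]
1 0.0109 0.0003 0.0181 [0.0054 0.009 ]
2 0.0127 0.0004 0.0169 [0.0118 0.0175]
3 0.0143 0.0004 0.0155 [0.0189 0.0253]
4 0.0158 0.0004 0.014 [0.0268 0.0323]
5 0.0171 0.0005 0.0124 [0.0353 0.0385]
6 0.0182 0.0005 0.0106 [0.0445 0.0438]
7 0.0192 0.0005 0.0088 [0.0541 0.0482]
8 0.02 0.0006 0.0068 [0.0641 0.0516]
9 0.0206 0.0006 0.0048 [0.0744 0.0539]
10 0.0209 0.0006 0.0027 [0.0848 0.0553]
11 0.0211 0.0006 0.0006 [0.0954 0.0556]
12 0.0211 0.0006 -0.0015 [0.1059 0.0548]
13 0.0208 0.0006 -0.0036 [0.1163 0.053 ]
14 0.0203 0.0006 -0.0057 [0.1265 0.0502]
15 0.0197 0.0005 -0.0077 [0.1363 0.0463]
16 0.0188 0.0005 -0.0096 [0.1457 0.0415]
```

Now I follow the arc in 0.1 rad rows.

Request:
{"name": "carry_out", "arguments": {
  "linear": [
    [0.0109, 0.0003, 0.0181],
    [0.0127, 0.0004, 0.0169],
    [0.0143, 0.0004, 0.0155],
    [0.0158, 0.0004, 0.014],
    [0.0171, 0.0005, 0.0124],
    [0.0182, 0.0005, 0.0106],
    [0.0192, 0.0005, 0.0088],
    [0.02, 0.0006, 0.0068]
  ],
  "angular": [
    [0, 0, 0],
    [0, 0, 0],
    [0, 0, 0],
    [0, 0, 0],
    [0, 0, 0],
    [0, 0, 0],
    [0, 0, 0],
    [0, 0, 0]
  ],
  "hand": [0, 0, 0, 0, 0, 0, 0, 0]
}}

```text
clock: 8.47
position: [0.5646, -0.0649, 0.3361]
ee_rot: [-0.006, 0.695, 0.719, -0.007]
contact_force: [-19.8, 0.1, 27.0]
width: 0.0128
gripper_force: 23.6
```

Request:
{"name": "carry_out", "arguments": {
  "linear": [
    [0.0206, 0.0006, 0.0048],
    [0.0209, 0.0006, 0.0027],
    [0.0211, 0.0006, 0.0006],
    [0.0211, 0.0006, -0.0015],
    [0.0208, 0.0006, -0.0036],
    [0.0203, 0.0006, -0.0057],
    [0.0197, 0.0006, -0.0077],
    [0, 0, 0]
  ],
  "angular": [
    [0, 0, 0],
    [0, 0, 0],
    [0, 0, 0],
    [0, 0, 0],
    [0, 0, 0],
    [0, 0, 0],
    [0, 0, 0],
    [0, 0, 0]
  ],
  "hand": [0, 0, 0, 0, 0, 0, 0, 0]
}}

```text
clock: 9.13
position: [0.6454, -0.0629, 0.3303]
ee_rot: [0.003, 0.695, 0.719, 0.002]
contact_force: [1.3, 0.3, 8.4]
width: 0.0131
gripper_force: 24.7
```

Request:
{"name": "carry_out", "arguments": {
  "linear": [
    [0.0188, 0.0005, -0.0096],
    [0, 0, 0],
    [0, 0, 0],
    [0, 0, 0],
    [0, 0, 0.05],
    [0, 0, 0.08],
    [0, 0, 0.08],
    [0, 0, 0]
  ],
  "angular": [
    [0, 0, 0],
    [0, 0, 0],
    [0, 0, 0],
    [0, 0, 0],
    [0, 0, 0],
    [0, 0, 0],
    [0, 0, 0],
    [0, 0, 0]
  ],
  "hand": [0, 0.4, 0.45, 0.45, 0.45, 0.45, 0.45, 0.45]
}}

```text
clock: 9.8
position: [0.6528, -0.0628, 0.4372]
ee_rot: [0.006, 0.695, 0.719, 0.004]
contact_force: [0.9, 0.7, 0.8]
width: 0.0382
gripper_force: 0.0
```

```bash
python3 - <<'E'
from h import *
st(); im,K,C=shot('top','t1')
hsv=cv2.cvtColor(im,cv2.COLOR_BGR2HSV)
for s in slabs(im,K,C,.022,amin=100): print(s)
E
```

```text
t 9.8 pos [ 0.6528 -0.0628  0.4372] yaw_y 1.9 zaxis [ 0.014 -0.003 -1.   ] w 0.0382 gf 0.0 F [0.9 0.7 0.8]
(array([-40.6, -84.9]), [np.float64(27.9), np.float64(97.0)], np.float32(-6.0), array([321., 402.]))
(array([-13.8,  92.8]), [np.float64(87.2), np.float64(103.7)], np.float32(-10.0), array([261., 394.]))
(array([231.8, -29.8]), [np.float64(209.0), np.float64(243.0)], np.float32(78.3), array([300., 310.]))
(array([660.2, 937.5]), [np.float64(22.8), np.float64(105.7)], np.float32(6.4), array([  3., 172.]))
(array([599.7,  34.3]), [np.float64(1376.9), np.float64(1958.0)], np.float32(-89.6), array([297., 184.]))
```

View pics/t1.png

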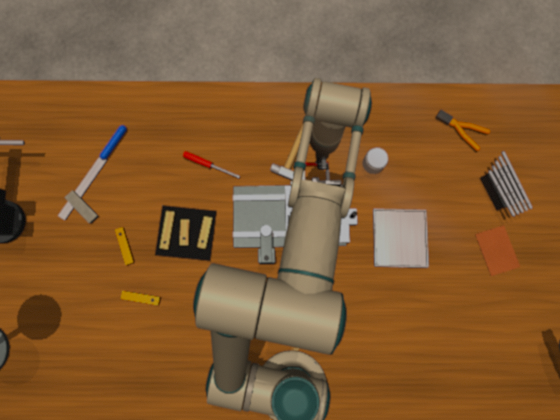

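The top view shows the clamp thrown back, with the grip near (314,163), and the slabs and other tools unmoved. Next is the medium slab.

Request:
{"name": "carry_out", "arguments": {
  "linear": [
    [-0.022, 0.04, 0],
    [-0.022, 0.04, 0],
    [-0.022, 0.04, 0],
    [-0.022, 0.04, 0],
    [-0.022, 0.04, 0],
    [-0.022, 0.04, 0],
    [-0.022, 0.04, 0],
    [-0.022, 0.04, 0]
  ],
  "angular": [
    [0, 0, 1],
    [0, 0, 1],
    [0, 0, 1],
    [0, 0, 1],
    [0, 0, 1],
    [0, 0, 1],
    [0, 0, 1],
    [0, 0, 1]
  ],
  "hand": [0.6, 0.6, 0.6, 0.6, 0.6, 0.6, 0.6, 0.6]
}}

```text
clock: 10.52
position: [0.5626, 0.0981, 0.4268]
ee_rot: [-0.001, 0.432, 0.902, -0.001]
contact_force: [0.3, -0.5, -0.8]
width: 0.0512
gripper_force: 0.0
```

Request:
{"name": "carry_out", "arguments": {
  "linear": [
    [-0.022, 0.04, 0],
    [-0.022, 0.04, 0],
    [-0.022, 0.04, 0],
    [-0.022, 0.04, 0],
    [-0.022, 0.04, 0],
    [-0.022, 0.04, -0.04],
    [-0.022, 0.04, -0.06],
    [-0.022, 0.04, -0.06]
  ],
  "angular": [
    [0, 0, 1],
    [0, 0, 1],
    [0, 0, 1],
    [0, 0, 1],
    [0, 0, 1],
    [0, 0, 1],
    [0, 0, 0.9],
    [0, 0, 0]
  ],
  "hand": [0.6, 0.6, 0.6, 0.6, 0.6, 0.6, 0.6, 0.6]
}}

```text
clock: 11.18
position: [0.4747, 0.2579, 0.3472]
ee_rot: [0.0, 0.171, 0.985, 0.0]
contact_force: [1.2, 0.3, -0.4]
width: 0.0514
gripper_force: 0.0
```

Request:
{"name": "carry_out", "arguments": {
  "linear": [
    [-0.01, 0.036, -0.04],
    [0, 0, 0],
    [0, 0, 0]
  ],
  "angular": [
    [0, 0, 0],
    [0, 0, 0],
    [0, 0, 0]
  ],
  "hand": [0.6, 0.6, 0.6]
}}

```text
clock: 11.43
position: [0.4698, 0.2754, 0.3262]
ee_rot: [-0.002, 0.171, 0.985, -0.002]
contact_force: [0.3, 0.5, 0.1]
width: 0.0512
gripper_force: 0.0
```

```bash
python3 - <<'E'
from h import *
st(); im,K,C=shot('wrist','w5')
for s in slabs(im,K,C,.022): print(s)
E
```

```text
t 11.43 pos [0.4698 0.2754 0.3262] yaw_y 70.31 zaxis [-0.004 -0.002 -1.   ] w 0.0512 gf 0.0 F [0.3 0.5 0.1]
(array([711.3, 484.6]), [np.float64(42.4), np.float64(63.8)], np.float32(-89.5), array([535., 338.]))
(array([661.3, 472. ]), [np.float64(21.9), np.float64(96.6)], np.float32(-88.3), array([517., 305.]))
(array([593.2, 243.5]), [np.float64(68.7), np.float64(93.2)], np.float32(89.3), array([291., 313.]))
(array([526. , 248.3]), [np.float64(63.9), np.float64(102.7)], np.float32(89.5), array([274., 270.]))
(array([468.7, 277.3]), [np.float64(26.5), np.float64(100.5)], np.float32(-10.6), array([282., 198.]))
(array([575.3, 429.9]), [np.float64(155.6), np.float64(214.4)], np.float32(-87.7), array([475., 249.]))
(array([468.3, 341.7]), [np.float64(26.8), np.float64(80.9)], np.float32(-0.2), array([346., 177.]))
(array([386.1, 194.5]), [np.float64(8.1), np.float64(60.2)], np.float32(-87.7), array([169., 148.]))
(array([482.8, 477.7]), [np.float64(21.3), np.float64(114.4)], np.float32(87.7), array([502., 141.]))
(array([368.9, 194. ]), [np.float64(14.0), np.float64(78.9)], np.float32(-
[... 342 characters left out ...]
55.6, 189.3]), [np.float64(14.2), np.float64(80.3)], np.float32(-87.2), array([149., 116.]))
(array([434.2, 464.1]), [np.float64(9.3), np.float64(77.9)], np.float32(-87.7), array([472.,  94.]))
(array([385.3, 360.1]), [np.float64(6.7), np.float64(81.0)], np.float32(86.0), array([342.,  81.]))
(array([342. , 182.6]), [np.float64(35.7), np.float64(72.7)], np.float32(-67.5), array([135.,  95.]))
(array([420.8, 527.1]), [np.float64(24.3), np.float64(110.1)], np.float32(20.2), array([538.,  51.]))
(array([347. , 371.4]), [np.float64(58.3), np.float64(243.8)], np.float32(89.1), array([351.,  39.]))
(array([292.2, 250.3]), [np.float64(21.6), np.float64(34.7)], np.float32(70.2), array([182.,  10.]))
```

Request:
{"name": "carry_out", "arguments": {
  "linear": [
    [-0.002, 0.004, 0],
    [0, 0, -0.05],
    [0, 0, -0.07],
    [0, 0, -0.07],
    [0, 0, -0.06],
    [0, 0, -0.034],
    [0, 0, 0],
    [0, 0, 0]
  ],
  "angular": [
    [0, 0, 0.99],
    [0, 0, 0.99],
    [0, 0, 0],
    [0, 0, 0],
    [0, 0, 0],
    [0, 0, 0],
    [0, 0, 0],
    [0, 0, 0]
  ],
  "hand": [0.6, 0.6, 0.6, 0.6, 0.6, 0.6, 0.6, 0.6]
}}

```text
clock: 12.15
position: [0.471, 0.2766, 0.1867]
ee_rot: [0.0, 0.094, 0.996, -0.0]
contact_force: [0.5, 0.2, 0.0]
width: 0.0517
gripper_force: 0.0
```

Request:
{"name": "carry_out", "arguments": {
  "linear": [
    [0, 0, 0],
    [0, 0, 0],
    [0, 0, 0],
    [0, 0, 0],
    [0, 0, 0],
    [0, 0, 0]
  ],
  "angular": [
    [0, 0, 0],
    [0, 0, 0],
    [0, 0, 0],
    [0, 0, 0],
    [0, 0, 0],
    [0, 0, 0]
  ],
  "hand": [0, 0, 0, 0, 0, 0],
  "force": 50
}}

```text
clock: 12.65
position: [0.4712, 0.2776, 0.1886]
ee_rot: [0.002, 0.093, 0.996, 0.001]
contact_force: [1.0, -0.5, 6.9]
width: 0.0245
gripper_force: 49.6
```

```bash
python3 -c "
from h import *
st()"
```

```text
t 12.65 pos [0.4712 0.2776 0.1886] yaw_y 79.29 zaxis [ 0.005  0.002 -1.   ] w 0.0245 gf 49.6 F [ 1.  -0.5  6.9]
```

Medium is gripped (24.5 mm). I'll lift well clear of the punch head and carry it over its nest.

Request:
{"name": "carry_out", "arguments": {
  "linear": [
    [0, 0, 0.05],
    [0, 0, 0.08],
    [0, 0, 0.08],
    [0, 0, 0.08],
    [0.006, -0.04, 0],
    [0.008, -0.07, 0],
    [0.008, -0.08, 0],
    [0.008, -0.08, 0]
  ],
  "angular": [
    [0, 0, 0],
    [0, 0, 0],
    [0, 0, 0],
    [0, 0, 0.35],
    [0, 0, 0.6],
    [0, 0, 0.6],
    [0, 0, 0.6],
    [0, 0, 0.54]
  ],
  "hand": [0, 0, 0, 0, 0, 0, 0, 0]
}}

```text
clock: 13.32
position: [0.4847, 0.1414, 0.3326]
ee_rot: [0.001, -0.016, 1.0, 0.0]
contact_force: [1.0, 0.2, -1.5]
width: 0.0242
gripper_force: 49.5
```

Request:
{"name": "carry_out", "arguments": {
  "linear": [
    [0.008, -0.08, 0],
    [0.008, -0.08, 0],
    [0.008, -0.08, 0],
    [0.004, -0.08, 0],
    [0.002, -0.06, 0],
    [0, -0.042, 0],
    [0, 0, 0],
    [0, 0, 0]
  ],
  "angular": [
    [0, 0, 0],
    [0, 0, 0],
    [0, 0, 0],
    [0, 0, 0],
    [0, 0, 0],
    [0, 0, 0],
    [0, 0, 0],
    [0, 0, 0]
  ],
  "hand": [0, 0, 0, 0, 0, 0, 0, 0]
}}

```text
clock: 13.98
position: [0.4999, -0.0696, 0.3319]
ee_rot: [0.001, -0.013, 1.0, 0.0]
contact_force: [-0.4, 0.8, -0.4]
width: 0.0242
gripper_force: 49.5
```

```bash
python3 - <<'E'
from h import *
st(); im,K,C=shot('wrist','w6'); np.savez('w6.npz',K=K,C=C)
g=im.copy()
for m in [(.4671,-.0114),(.4687,-.0693),(.4704,-.1273)]:
    pass
e=np.array([.9996,.0283]);v=np.array([-.0283,.9996])
for m,L in [((.4671,-.0114),84),((.4687,-.0693),104),((.4704,-.1273),124)]:
    m=np.array(m); q=[m-e*.022+v*.015,m-e*.022-v*.015,m+e*(L/1000-.022)-v*.015,m+e*(L/1000-.022)+v*.015]
    pp=proj(K,C,[[*a,.034] for a in q]); cv2.polylines(g,[pp.round().astype(int)],True,(255,0,255),1)
cv2.imwrite('pics/w6c.png',cv2.resize(g[90:350,100:460],(800,578),interpolation=cv2.INTER_CUBIC))
E
```

```text
t 13.98 pos [ 0.4999 -0.0696  0.3319] yaw_y 91.44 zaxis [ 0.001  0.    -1.   ] w 0.0242 gf 49.5 F [-0.4  0.8 -0.4]
```

View pics/w6c.png

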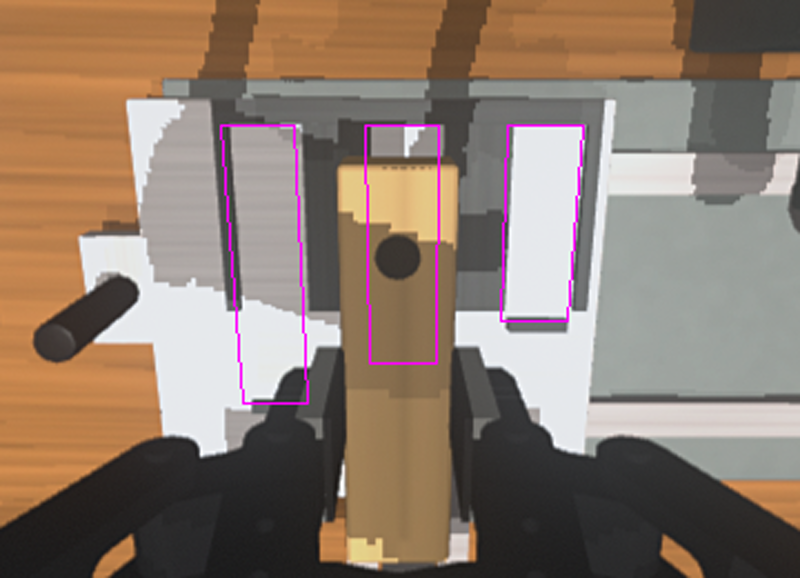

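Held slab: medium, dot at crop (397,258), facing the robot. The predicted pocket outlines (magenta) lie on the nests. I'll check the pocket edges numerically.

```bash
python3 - <<'E'
from h import *
d=np.load('w6.npz'); K,C=d['K'],d['C']; im=cv2.imread('pics/w6.png'); g=cv2.cvtColor(im,cv2.COLOR_BGR2GRAY)
for row in (152,165,200,215):
    print(row,'L',g[row,190:246].tolist(),'S', g[row,318:372].tolist() if row>152 else g[row,255:305].tolist())
for m in((.4671,-.0114),(.4687,-.0693),(.4704,-.1273)):
  for s in(-.015,.015):
    for x in (0,.03):
      P=np.array(m)+x*np.array([.9996,.0283])+s*np.array([-.0283,.9996]); print(m,s,x,proj(K,C,[[*P,.034]]).round(1),proj(K,C,[[*P,.03]]).round(1))
# front edge of short pocket, column
print('S col',g[135:240,345].tolist())
m=np.array((.4671,-.0114));e=np.array([.9996,.0283])
for x in(-.022,.062): print(x,proj(K,C,[[*(m+e*x),.034],[*(m+e*x),.03]]).round(1))
E
```

```text
152 L [167, 168, 168, 168, 171, 173, 98, 71, 76, 75, 74, 73, 61, 85, 166, 171, 168, 168, 167, 168, 168, 168, 167, 169, 167, 168, 168, 168, 168, 168, 167, 167, 168, 167, 168, 168, 167, 150, 145, 146, 146, 146, 145, 147, 148, 130, 78, 65, 65, 66, 67, 80, 84, 84, 83, 81] S [67, 67, 68, 68, 69, 69, 69, 68, 69, 67, 63, 69, 142, 148, 145, 144, 144, 144, 143, 143, 144, 144, 144, 144, 143, 139, 148, 233, 234, 232, 233, 236, 239, 166, 141, 143, 144, 143, 143, 144, 145, 145, 146, 147, 124, 77, 65, 68, 69, 69]
165 L [165, 165, 164, 165, 166, 167, 162, 95, 73, 76, 75, 75, 74, 64, 103, 164, 167, 164, 165, 165, 164, 165, 165, 165, 164, 165, 164, 164, 165, 165, 165, 165, 164, 165, 164, 164, 164, 164, 164, 164, 164, 164, 165, 165, 166, 168, 109, 75, 71, 74, 75, 74, 74, 74, 73, 73] S [117, 117, 118, 119, 121, 121, 121, 120, 120, 119, 114, 120, 201, 235, 233, 231, 231, 232, 232, 232, 231, 231, 231, 231, 232, 232, 231, 232, 232, 231, 231, 231, 232, 232, 232, 232, 232, 232, 232, 231, 232, 232, 236, 244, 123, 91, 115, 119, 118, 113, 111, 148, 236, 235]
200 L [165, 166, 166, 166, 165, 166, 166, 167, 169, 
[... 1649 characters left out ...]
 0 [[233.6 170.4]] [[234.2 169.8]]
(0.4704, -0.1273) 0.015 0.03 [[235.  202.1]] [[235.6 201.1]]
S col [103, 109, 109, 112, 114, 113, 113, 113, 111, 106, 114, 222, 236, 232, 232, 231, 231, 231, 231, 231, 231, 232, 231, 231, 232, 232, 232, 232, 231, 231, 232, 231, 232, 232, 232, 232, 231, 231, 232, 232, 232, 232, 232, 232, 232, 232, 232, 232, 232, 232, 232, 232, 232, 232, 232, 232, 232, 232, 232, 232, 232, 232, 232, 232, 232, 232, 232, 232, 232, 232, 232, 232, 232, 232, 232, 232, 232, 232, 232, 232, 232, 232, 232, 232, 232, 232, 232, 232, 232, 232, 232, 232, 232, 232, 232, 235, 241, 175, 85, 97, 112, 112, 110, 109, 161]
-0.022 [[345.2 145.6]
 [344.2 145.3]]
0.062 [[340.  233.7]
 [339.2 232.2]]
```

```bash
python3 - <<'E'
from h import *
d=np.load('w6.npz'); K,C=d['K'],d['C']; im=cv2.imread('pics/w6.png'); 
roi=im[190:225,262:298]; m=cv2.inRange(cv2.cvtColor(roi,cv2.COLOR_BGR2GRAY),0,45)
c=max(cv2.findContours(m,0,1)[0],key=cv2.contourArea);M=cv2.moments(c);p=(M['m10']/M['m00']+262,M['m01']/M['m00']+190);print(p,onz(K,C,[p],.165))
E
```

```text
Traceback (most recent call last):
ValueError: max() iterable argument is empty
```

```bash
cat >> h.py <<'E'
def dot(im,K,C,x0,y0,x1,y1,z):
    r=cv2.cvtColor(im[y0:y1,x0:x1],cv2.COLOR_BGR2GRAY); _,m=cv2.threshold(r,0,255,cv2.THRESH_BINARY_INV+cv2.THRESH_OTSU) if r.min()>60 else (0,cv2.inRange(r,0,int(r.min())+25))
    c=max(cv2.findContours(m,0,1)[0],key=cv2.contourArea);M=cv2.moments(c);p=(M['m10']/M['m00']+x0,M['m01']/M['m00']+y0);return p,cv2.contourArea(c),onz(K,C,[p],z)
E
python3 - <<'E'
from h import *
d=np.load('w6.npz'); print(dot(cv2.imread('pics/w6.png'),d['K'],d['C'],264,192,294,220,.165))
E
```

```text
((278.5750724637681, 205.3831884057971), 287.5, array([[ 0.46686915, -0.07097089]]))
```

Request:
{"name": "carry_out", "arguments": {
  "linear": [
    [0.004, 0.007, 0],
    [0, 0, -0.06],
    [0, 0, -0.06],
    [0, 0, -0.06],
    [0, 0, -0.03],
    [0, 0, -0.012],
    [0, 0, -0.006],
    [0, 0, 0]
  ],
  "angular": [
    [0, 0, 0.04],
    [0, 0, 0],
    [0, 0, 0],
    [0, 0, 0],
    [0, 0, 0],
    [0, 0, 0],
    [0, 0, 0],
    [0, 0, 0]
  ],
  "hand": [0, 0, 0, 0, 0, 0, 0, 0]
}}

```text
clock: 14.7
position: [0.5014, -0.0636, 0.2184]
ee_rot: [-0.001, -0.017, 1.0, 0.001]
contact_force: [-0.8, 0.6, 2.9]
width: 0.0239
gripper_force: 49.9
```

Request:
{"name": "carry_out", "arguments": {
  "linear": [
    [0, 0, 0],
    [0, 0, -0.003]
  ],
  "angular": [
    [0, 0, 0],
    [0, 0, 0]
  ],
  "hand": [0, 0]
}}

```text
clock: 14.87
position: [0.5028, -0.0644, 0.2168]
ee_rot: [0.002, -0.016, 1.0, -0.0]
contact_force: [-0.7, 0.3, -0.3]
width: 0.0246
gripper_force: 49.5
```

Request:
{"name": "carry_out", "arguments": {
  "linear": [
    [0, 0, 0],
    [0, 0, 0]
  ],
  "angular": [
    [0, 0, 0],
    [0, 0, 0]
  ],
  "hand": [0, 0]
}}

```text
clock: 15.03
position: [0.5023, -0.0648, 0.2159]
ee_rot: [0.0, -0.016, 1.0, -0.0]
contact_force: [-0.0, 0.5, 0.1]
width: 0.0242
gripper_force: 49.5
```

```bash
python3 - <<'E'
from h import *
st(); im,K,C=shot('wrist','w7'); np.savez('w7.npz',K=K,C=C)
cv2.imwrite('pics/w7c.png',cv2.resize(im[40:300,100:460],(800,578),interpolation=cv2.INTER_CUBIC))
E
```

```text
t 15.03 pos [ 0.5023 -0.0648  0.2159] yaw_y 91.82 zaxis [ 0.001 -0.    -1.   ] w 0.0242 gf 49.5 F [-0.   0.5  0.1]
```

View pics/w7c.png

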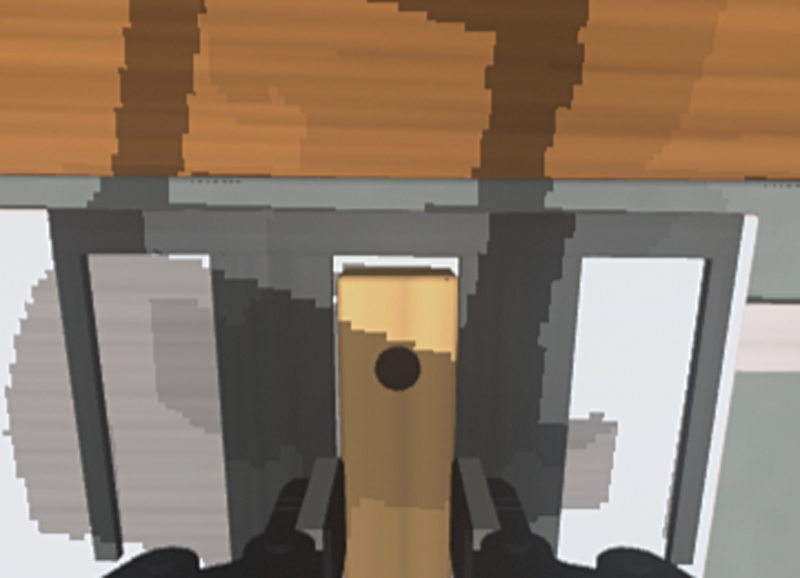

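The slab sits over its pocket (crop 334–458) with clearance at the front end. I'll let go.

Request:
{"name": "carry_out", "arguments": {
  "linear": [
    [0, -0.001, -0.002],
    [0, 0, 0],
    [0, 0, 0],
    [0, 0, 0],
    [0, 0, 0.03],
    [0, 0, 0.08],
    [0, 0, 0.08],
    [0, 0, 0]
  ],
  "angular": [
    [0, 0, 0],
    [0, 0, 0],
    [0, 0, 0],
    [0, 0, 0],
    [0, 0, 0],
    [0, 0, 0],
    [0, 0, 0],
    [0, 0, 0]
  ],
  "hand": [0, 0.45, 0.45, 0.45, 0.45, 0.45, 0.45, 0.45]
}}

```text
clock: 15.75
position: [0.5047, -0.0664, 0.3167]
ee_rot: [0.007, -0.015, 1.0, -0.002]
contact_force: [1.5, -1.0, 0.2]
width: 0.0383
gripper_force: 0.0
```

```bash
python3 - <<'E'
from h import *
st(); im,K,C=shot('wrist','w8')
for s in slabs(im,K,C,.048):
    if 20<s[1][0]<32 : print(s)
im,K,C=shot('top','t2')
for s in slabs(im,K,C,.022,amin=100):
    if 20<s[1][0]<32 : print(s)
E
```

```text
t 15.75 pos [ 0.5047 -0.0664  0.3167] yaw_y 91.77 zaxis [ 0.014 -0.004 -1.   ] w 0.0383 gf 0.0 F [ 1.5 -1.   0.2]
(array([498.9, -66.7]), [np.float64(25.7), np.float64(98.9)], np.float32(1.7), array([281., 197.]))
(array([523.8, -34.1]), [np.float64(23.1), np.float64(104.9)], np.float32(-13.8), array([302., 216.]))
(array([659.8, 937.6]), [np.float64(22.8), np.float64(105.6)], np.float32(6.2), array([  3., 172.]))
```

Medium is seated at (498.9, -66.7), 1.7°. Now the short slab.

Request:
{"name": "carry_out", "arguments": {
  "linear": [
    [-0.004, 0.05, 0],
    [-0.007, 0.08, 0],
    [-0.007, 0.08, 0],
    [-0.007, 0.08, 0],
    [-0.007, 0.08, 0],
    [-0.007, 0.08, 0],
    [-0.007, 0.08, 0],
    [-0.007, 0.08, 0]
  ],
  "angular": [
    [0, 0, -0.2],
    [0, 0, -0.22],
    [0, 0, 0],
    [0, 0, 0],
    [0, 0, 0],
    [0, 0, 0],
    [0, 0, 0],
    [0, 0, 0]
  ],
  "hand": [0.45, 0.45, 0.45, 0.45, 0.45, 0.45, 0.45, 0.45]
}}

```text
clock: 16.52
position: [0.4743, 0.2409, 0.3079]
ee_rot: [-0.002, 0.001, 1.0, -0.001]
contact_force: [1.1, -0.4, -0.1]
width: 0.0382
gripper_force: 0.0
```

Request:
{"name": "carry_out", "arguments": {
  "linear": [
    [-0.007, 0.08, 0],
    [-0.007, 0.08, 0],
    [-0.006, 0.047, 0],
    [0, 0, 0],
    [0, 0, 0],
    [0, 0, 0]
  ],
  "angular": [
    [0, 0, 0],
    [0, 0, 0],
    [0, 0, 0],
    [0, 0, 0],
    [0, 0, 0],
    [0, 0, 0]
  ],
  "hand": [0.45, 0.45, 0.45, 0.45, 0.45, 0.45]
}}

```text
clock: 17.02
position: [0.4651, 0.3421, 0.3081]
ee_rot: [-0.001, 0.001, 1.0, -0.001]
contact_force: [0.5, -0.5, -0.2]
width: 0.0386
gripper_force: 0.0
```

```bash
python3 - <<'E'
from h import *
st(); im,K,C=shot('wrist','w9')
for s in slabs(im,K,C,.022):
    if 22<s[1][0]<32 : print(s)
E
```

```text
t 17.02 pos [0.4651 0.3421 0.3081] yaw_y 89.87 zaxis [-0.003 -0.002 -1.   ] w 0.0386 gf 0.0 F [ 0.5 -0.5 -0.2]
(array([626.7,  76.7]), [np.float64(26.4), np.float64(67.4)], np.float32(-88.1), array([ 27., 351.]))
(array([468.1, 342. ]), [np.float64(26.5), np.float64(81.3)], np.float32(-0.1), array([280., 209.]))
(array([464.9, 397. ]), [np.float64(29.6), np.float64(100.2)], np.float32(-7.0), array([342., 203.]))
```

Request:
{"name": "carry_out", "arguments": {
  "linear": [
    [0.006, 0, 0],
    [0, 0, -0.05],
    [0, 0, -0.07],
    [0, 0, -0.07],
    [0, 0, -0.04],
    [0, 0, -0.016],
    [0, 0, 0],
    [0, 0, 0]
  ],
  "angular": [
    [0, 0, 0],
    [0, 0, 0],
    [0, 0, 0],
    [0, 0, 0],
    [0, 0, 0],
    [0, 0, 0],
    [0, 0, 0],
    [0, 0, 0]
  ],
  "hand": [0.45, 0.45, 0.45, 0.45, 0.45, 0.45, 0.45, 0.45]
}}

```text
clock: 17.73
position: [0.4694, 0.3423, 0.1873]
ee_rot: [0.0, 0.002, 1.0, 0.0]
contact_force: [0.5, -0.4, 0.2]
width: 0.0385
gripper_force: 0.0
```

Request:
{"name": "carry_out", "arguments": {
  "linear": [
    [0, 0, 0],
    [0, 0, 0],
    [0, 0, 0],
    [0, 0, 0],
    [0, 0, 0],
    [0, 0, 0]
  ],
  "angular": [
    [0, 0, 0],
    [0, 0, 0],
    [0, 0, 0],
    [0, 0, 0],
    [0, 0, 0],
    [0, 0, 0]
  ],
  "hand": [0, 0, 0, 0, 0, 0],
  "force": 50
}}

```text
clock: 18.23
position: [0.4694, 0.3432, 0.1887]
ee_rot: [0.002, 0.001, 1.0, 0.001]
contact_force: [0.8, -0.7, 7.1]
width: 0.0243
gripper_force: 50.0
```

```bash
python3 -c "
from h import *
st()"
```

```text
t 18.23 pos [0.4694 0.3432 0.1887] yaw_y 89.87 zaxis [ 0.004  0.002 -1.   ] w 0.0243 gf 50.0 F [ 0.8 -0.7  7.1]
```

Request:
{"name": "carry_out", "arguments": {
  "linear": [
    [0, 0, 0.05],
    [0, 0, 0.08],
    [0, 0, 0.08],
    [0, 0, 0.08],
    [0.004, -0.04, 0],
    [0.006, -0.07, 0],
    [0.006, -0.08, 0],
    [0.006, -0.08, 0]
  ],
  "angular": [
    [0, 0, 0],
    [0, 0, 0],
    [0, 0, 0],
    [0, 0, 0],
    [0, 0, 0.19],
    [0, 0, 0.19],
    [0, 0, 0],
    [0, 0, 0]
  ],
  "hand": [0, 0, 0, 0, 0, 0, 0, 0]
}}

```text
clock: 18.9
position: [0.479, 0.2069, 0.3325]
ee_rot: [0.001, -0.015, 1.0, 0.0]
contact_force: [0.5, -1.1, -0.7]
width: 0.0243
gripper_force: 49.3
```

Request:
{"name": "carry_out", "arguments": {
  "linear": [
    [0.006, -0.08, 0],
    [0.006, -0.08, 0],
    [0.006, -0.08, 0],
    [0, -0.08, 0],
    [0, -0.07, 0],
    [0, -0.042, 0],
    [0, 0, 0],
    [0, 0, 0]
  ],
  "angular": [
    [0, 0, 0],
    [0, 0, 0],
    [0, 0, 0],
    [0, 0, 0],
    [0, 0, 0],
    [0, 0, 0],
    [0, 0, 0],
    [0, 0, 0]
  ],
  "hand": [0, 0, 0, 0, 0, 0, 0, 0]
}}

```text
clock: 19.57
position: [0.4884, -0.009, 0.332]
ee_rot: [0.0, -0.012, 1.0, 0.0]
contact_force: [-0.6, -0.7, -0.5]
width: 0.0243
gripper_force: 49.4
```

```bash
python3 - <<'E'
from h import *
st(); im,K,C=shot('wrist','w10')
print(dot(im,K,C,262,185,295,225,.166))
E
```

```text
t 19.57 pos [ 0.4884 -0.009   0.332 ] yaw_y 91.43 zaxis [ 0.001  0.001 -1.   ] w 0.0243 gf 49.4 F [-0.6 -0.7 -0.5]
((278.5882352941176, 222.23856209150327), 51.0, array([[ 0.4635443 , -0.01013652]]))
```

```bash
python3 - <<'E'
from h import *
K,C=cam('wrist'); im=cv2.imread('pics/w10.png')
print(dot(im,K,C,266,195,292,245,.166)); g=cv2.cvtColor(im,cv2.COLOR_BGR2GRAY); print(g[190:250:2,278].tolist())
E
```

```text
((278.6038461538462, 228.3673076923077), 260.0, array([[ 0.46657605, -0.00910893]]))
[132, 114, 115, 114, 115, 115, 115, 115, 115, 115, 115, 114, 115, 114, 117, 44, 44, 45, 46, 45, 45, 45, 44, 42, 85, 114, 113, 113, 114, 114]
```

Request:
{"name": "carry_out", "arguments": {
  "linear": [
    [0.002, 0.001, 0],
    [0, 0, -0.06],
    [0, 0, -0.06],
    [0, 0, -0.06],
    [0, 0, -0.03],
    [0, 0, -0.012],
    [0, 0, -0.008],
    [0, 0, 0]
  ],
  "angular": [
    [0, 0, 0.05],
    [0, 0, 0],
    [0, 0, 0],
    [0, 0, 0],
    [0, 0, 0],
    [0, 0, 0],
    [0, 0, 0],
    [0, 0, 0]
  ],
  "hand": [0, 0, 0, 0, 0, 0, 0, 0]
}}

```text
clock: 20.28
position: [0.4898, -0.0068, 0.2166]
ee_rot: [0.0, -0.017, 1.0, 0.0]
contact_force: [0.0, 0.0, -0.7]
width: 0.0245
gripper_force: 49.5
```

Request:
{"name": "carry_out", "arguments": {
  "linear": [
    [0, 0, 0],
    [0, 0, 0],
    [0, 0, 0]
  ],
  "angular": [
    [0, 0, 0],
    [0, 0, 0],
    [0, 0, 0]
  ],
  "hand": [0, 0, 0]
}}

```text
clock: 20.53
position: [0.49, -0.0076, 0.2176]
ee_rot: [0.001, -0.016, 1.0, -0.0]
contact_force: [-0.2, 0.1, -0.5]
width: 0.0246
gripper_force: 49.5
```

```bash
python3 - <<'E'
from h import *
st(); im,K,C=shot('wrist','w11'); g=cv2.cvtColor(im,cv2.COLOR_BGR2GRAY)
print(dot(im,K,C,266,195,292,245,.05))
for r in (160,164,168,172): print(r,g[r,240:320].tolist())
E
```

```text
t 20.53 pos [ 0.49   -0.0076  0.2176] yaw_y 91.84 zaxis [ 0.002 -0.    -1.   ] w 0.0246 gf 49.5 F [-0.2  0.1 -0.5]
((278.5868725868726, 228.3976833976834), 259.0, array([[ 0.46917005, -0.00887783]]))
160 [102, 101, 101, 101, 102, 102, 102, 102, 102, 102, 103, 102, 102, 102, 103, 102, 102, 103, 103, 103, 103, 103, 102, 103, 104, 103, 104, 104, 104, 104, 103, 104, 104, 104, 104, 104, 104, 104, 104, 105, 106, 105, 105, 105, 105, 105, 105, 106, 106, 106, 106, 105, 106, 106, 105, 107, 106, 106, 105, 106, 108, 107, 86, 65, 62, 64, 63, 63, 63, 63, 63, 64, 64, 63, 64, 63, 64, 61, 59, 86]
164 [104, 104, 104, 104, 104, 104, 104, 105, 105, 104, 104, 105, 106, 104, 104, 104, 105, 106, 105, 106, 105, 106, 106, 107, 107, 106, 107, 107, 107, 106, 106, 106, 107, 107, 108, 107, 107, 108, 107, 108, 108, 108, 108, 108, 108, 108, 108, 108, 108, 108, 108, 109, 109, 109, 109, 109, 109, 109, 109, 110, 111, 111, 73, 63, 65, 64, 65, 65, 65, 65, 65, 65, 66, 65, 65, 65, 65, 64, 64, 104]
168 [102, 101, 102, 102, 102, 103, 103, 103, 102, 102, 103, 103, 103, 104, 102, 103, 103, 104, 104, 104, 103, 104, 104, 103, 103, 104, 103, 103, 104, 104, 104, 105, 106, 105, 106, 105, 106, 106, 105, 106, 106, 106, 106, 106, 106, 107, 106, 107, 106, 107, 106, 106, 108, 107, 107, 107, 108, 107, 107, 107, 108, 110, 72, 61, 64, 65, 63, 64, 64, 65, 65, 65, 65, 65, 66, 65, 64, 62, 68, 125]
172 [101, 101, 102, 102, 102, 102, 102, 103, 102, 102, 103, 102, 102, 102, 102, 102, 101, 102, 102, 103, 102, 101, 103, 103, 104, 103, 103, 103, 103, 104, 104, 103, 103, 103, 104, 103, 104, 103, 103, 105, 105, 104, 105, 104, 104, 104, 105, 106, 105, 106, 105, 106, 106, 105, 106, 106, 107, 106, 107, 107, 109, 109, 73, 62, 64, 65, 65, 64, 65, 65, 66, 64, 64, 64, 64, 65, 65, 61, 69, 140]
```

Request:
{"name": "carry_out", "arguments": {
  "linear": [
    [-0.003, 0, -0.003],
    [0, 0, 0],
    [0, 0.0, 0],
    [0, 0, 0],
    [0, 0, 0],
    [0, 0, 0.03],
    [0, 0, 0.08],
    [0, 0, 0.08]
  ],
  "angular": [
    [0, 0, 0],
    [0, 0, 0],
    [0, 0, 0],
    [0, 0, 0],
    [0, 0, 0],
    [0, 0, 0],
    [0, 0, 0],
    [0, 0, 0]
  ],
  "hand": [0, 0, 0.45, 0.45, 0.45, 0.45, 0.45, 0.45]
}}

```text
clock: 21.25
position: [0.4873, -0.0076, 0.3099]
ee_rot: [-0.002, -0.016, 1.0, 0.0]
contact_force: [1.7, -1.2, 0.1]
width: 0.038
gripper_force: 0.0
```

```bash
python3 - <<'E'
from h import *
st(); im,K,C=shot('wrist','w12')
for s in slabs(im,K,C,.048):
    if 20<s[1][0]<32 : print(s)
E
```

```text
t 21.25 pos [ 0.4873 -0.0076  0.3099] yaw_y 91.81 zaxis [-0.005  0.001 -1.   ] w 0.038 gf 0.0 F [ 1.7 -1.2  0.1]
(array([498.8, -66.3]), [np.float64(25.6), np.float64(98.7)], np.float32(1.9), array([207., 219.]))
(array([485.6,  -8.4]), [np.float64(25.6), np.float64(79.2)], np.float32(2.0), array([278., 212.]))
```

Short is down at (485.6, -8.4). Next is the long one.

Request:
{"name": "carry_out", "arguments": {
  "linear": [
    [0, 0.04, 0.02],
    [-0.002, 0.07, 0],
    [-0.002, 0.08, 0],
    [-0.002, 0.08, 0],
    [-0.003, 0.08, 0],
    [-0.003, 0.08, 0],
    [-0.003, 0.08, 0],
    [-0.003, 0.08, 0]
  ],
  "angular": [
    [0, 0, -0.5],
    [0, 0, -0.5],
    [0, 0, -0.5],
    [0, 0, -0.46],
    [0, 0, 0],
    [0, 0, 0],
    [0, 0, 0],
    [0, 0, 0]
  ],
  "hand": [0.6, 0.6, 0.6, 0.6, 0.6, 0.6, 0.6, 0.6]
}}

```text
clock: 21.97
position: [0.4786, 0.2893, 0.3201]
ee_rot: [0.0, 0.062, 0.998, 0.0]
contact_force: [1.2, -0.4, -0.6]
width: 0.0512
gripper_force: 0.0
```

Request:
{"name": "carry_out", "arguments": {
  "linear": [
    [-0.003, 0.08, 0],
    [-0.003, 0.08, 0],
    [0, 0.058, 0],
    [0, 0, 0],
    [0, 0, 0],
    [0, 0, 0]
  ],
  "angular": [
    [0, 0, 0],
    [0, 0, 0],
    [0, 0, 0],
    [0, 0, 0],
    [0, 0, 0],
    [0, 0, 0]
  ],
  "hand": [0.6, 0.6, 0.6, 0.6, 0.6, 0.6]
}}

```text
clock: 22.47
position: [0.4758, 0.3959, 0.3196]
ee_rot: [-0.0, 0.062, 0.998, -0.001]
contact_force: [-0.1, -0.7, -0.1]
width: 0.0512
gripper_force: 0.0
```

```bash
python3 - <<'E'
from h import *
st(); im,K,C=shot('wrist','w13')
for s in slabs(im,K,C,.022):
    if 22<s[1][0]<32 : print(s)
E
```

```text
t 22.47 pos [0.4758 0.3959 0.3196] yaw_y 82.87 zaxis [-0.001 -0.001 -1.   ] w 0.0512 gf 0.0 F [-0.1 -0.7 -0.1]
(array([688.8, 192. ]), [np.float64(24.1), np.float64(87.4)], np.float32(-55.9), array([133., 399.]))
(array([708.9, 517. ]), [np.float64(30.3), np.float64(113.5)], np.float32(30.4), array([411., 383.]))
(array([475.5, 397.5]), [np.float64(26.5), np.float64(119.7)], np.float32(-7.2), array([281., 199.]))
```

Request:
{"name": "carry_out", "arguments": {
  "linear": [
    [0, 0.002, -0.03],
    [0, 0, -0.07],
    [0, 0, -0.07],
    [0, 0, -0.06],
    [0, 0, -0.03],
    [0, 0, -0.008],
    [0, 0, 0],
    [0, 0, 0]
  ],
  "angular": [
    [0, 0, 0],
    [0, 0, 0],
    [0, 0, 0],
    [0, 0, 0],
    [0, 0, 0],
    [0, 0, 0],
    [0, 0, 0],
    [0, 0, 0]
  ],
  "hand": [0.6, 0.6, 0.6, 0.6, 0.6, 0.6, 0.6, 0.6]
}}

```text
clock: 23.18
position: [0.4769, 0.3968, 0.1872]
ee_rot: [0.001, 0.063, 0.998, 0.0]
contact_force: [0.2, 0.1, -0.2]
width: 0.0512
gripper_force: 0.0
```

Request:
{"name": "carry_out", "arguments": {
  "linear": [
    [0, 0, 0],
    [0, 0, 0],
    [0, 0, 0],
    [0, 0, 0],
    [0, 0, 0],
    [0, 0, 0]
  ],
  "angular": [
    [0, 0, 0],
    [0, 0, 0],
    [0, 0, 0],
    [0, 0, 0],
    [0, 0, 0],
    [0, 0, 0]
  ],
  "hand": [0, 0, 0, 0, 0, 0],
  "force": 50
}}

```text
clock: 23.68
position: [0.4767, 0.3976, 0.1882]
ee_rot: [0.002, 0.062, 0.998, 0.001]
contact_force: [-0.7, -0.9, 6.3]
width: 0.0239
gripper_force: 50.2
```

```bash
python3 -c "
from h import *
st()"
```

```text
t 23.68 pos [0.4767 0.3976 0.1882] yaw_y 82.86 zaxis [ 0.003  0.002 -1.   ] w 0.0239 gf 50.2 F [-0.7 -0.9  6.3]
```

Request:
{"name": "carry_out", "arguments": {
  "linear": [
    [0, 0, 0.05],
    [0, 0, 0.08],
    [0, 0, 0.08],
    [0, 0, 0.08],
    [0.004, -0.04, 0],
    [0.006, -0.07, 0],
    [0.006, -0.08, 0],
    [0.006, -0.08, 0]
  ],
  "angular": [
    [0, 0, 0],
    [0, 0, 0],
    [0, 0, 0],
    [0, 0, 0],
    [0, 0, 0.5],
    [0, 0, 0.5],
    [0, 0, 0.5],
    [0, 0, 0.41]
  ],
  "hand": [0, 0, 0, 0, 0, 0, 0, 0]
}}

```text
clock: 24.35
position: [0.4865, 0.2614, 0.3319]
ee_rot: [0.001, -0.016, 1.0, 0.0]
contact_force: [0.3, 0.6, -1.4]
width: 0.0243
gripper_force: 49.4
```

Request:
{"name": "carry_out", "arguments": {
  "linear": [
    [0.006, -0.08, 0],
    [0.006, -0.08, 0],
    [0.006, -0.08, 0],
    [0.006, -0.08, 0],
    [0.006, -0.08, 0],
    [0.006, -0.08, 0],
    [0.006, -0.08, 0],
    [0.004, -0.08, 0]
  ],
  "angular": [
    [0, 0, 0],
    [0, 0, 0],
    [0, 0, 0],
    [0, 0, 0],
    [0, 0, 0],
    [0, 0, 0],
    [0, 0, 0],
    [0, 0, 0]
  ],
  "hand": [0, 0, 0, 0, 0, 0, 0, 0]
}}

```text
clock: 25.02
position: [0.5097, -0.0595, 0.3317]
ee_rot: [0.001, -0.014, 1.0, -0.0]
contact_force: [1.7, -0.1, -1.3]
width: 0.0239
gripper_force: 49.4
```

Request:
{"name": "carry_out", "arguments": {
  "linear": [
    [0, -0.08, 0],
    [0, -0.04, 0],
    [0, -0.01, 0],
    [0, 0, 0],
    [0, 0, 0]
  ],
  "angular": [
    [0, 0, 0],
    [0, 0, 0],
    [0, 0, 0],
    [0, 0, 0],
    [0, 0, 0]
  ],
  "hand": [0, 0, 0, 0, 0]
}}

```text
clock: 25.43
position: [0.5098, -0.1221, 0.3312]
ee_rot: [-0.0, -0.014, 1.0, 0.001]
contact_force: [-0.6, -1.2, -1.3]
width: 0.0241
gripper_force: 49.5
```

```bash
python3 - <<'E'
from h import *
st(); im,K,C=shot('wrist','w14')
print(dot(im,K,C,266,160,292,215,.166))
E
```

```text
t 25.43 pos [ 0.5098 -0.1221  0.3312] yaw_y 91.56 zaxis [-0.     0.001 -1.   ] w 0.0241 gf 49.5 F [-0.6 -1.2 -1.3]
((277.3103448275862, 196.14559386973178), 43.5, array([[ 0.47160503, -0.12419803]]))
```

```bash
python3 - <<'E'
from h import *
K,C=cam('wrist'); im=cv2.imread('pics/w14.png'); g=cv2.cvtColor(im,cv2.COLOR_BGR2GRAY)
print(g[150:222:2,278].tolist())
r=g[165:210,255:302]; m=cv2.inRange(r,0,60)
for c in cv2.findContours(m,0,1)[0]:
    if cv2.contourArea(c)>100: M=cv2.moments(c); p=(M['m10']/M['m00']+255,M['m01']/M['m00']+165); print(p,cv2.contourArea(c),onz(K,C,[p],.165))
E
```

```text
[202, 201, 200, 201, 200, 200, 200, 199, 200, 199, 199, 199, 199, 201, 148, 95, 98, 96, 96, 95, 92, 93, 73, 59, 57, 110, 117, 117, 116, 116, 116, 115, 116, 115, 115, 115]
```

Request:
{"name": "carry_out", "arguments": {
  "linear": [
    [0.004, -0.004, 0],
    [0, 0, -0.06],
    [0, 0, -0.06],
    [0, 0, -0.06],
    [0, 0, -0.03],
    [0, 0, -0.012],
    [0, 0, -0.006],
    [0, 0, 0]
  ],
  "angular": [
    [0, 0, 0.02],
    [0, 0, 0],
    [0, 0, 0],
    [0, 0, 0],
    [0, 0, 0],
    [0, 0, 0],
    [0, 0, 0],
    [0, 0, 0]
  ],
  "hand": [0, 0, 0, 0, 0, 0, 0, 0]
}}

```text
clock: 26.15
position: [0.5125, -0.1241, 0.2173]
ee_rot: [0.0, -0.015, 1.0, 0.0]
contact_force: [-0.6, -0.1, -0.7]
width: 0.0242
gripper_force: 49.4
```

Request:
{"name": "carry_out", "arguments": {
  "linear": [
    [0, 0, 0],
    [0, 0, 0],
    [0, 0, 0]
  ],
  "angular": [
    [0, 0, 0],
    [0, 0, 0],
    [0, 0, 0]
  ],
  "hand": [0, 0, 0]
}}

```text
clock: 26.4
position: [0.5126, -0.1248, 0.2184]
ee_rot: [0.001, -0.015, 1.0, -0.0]
contact_force: [-0.5, 0.1, -2.2]
width: 0.0243
gripper_force: 49.4
```

```bash
python3 - <<'E'
from h import *
st(); im,K,C=shot('wrist','w15'); g=cv2.cvtColor(im,cv2.COLOR_BGR2GRAY)
print(g[150:222:2,278].tolist()); print(onz(K,C,[(278,188),(278,189)],.05))
E
```

```text
t 26.4 pos [ 0.5126 -0.1248  0.2184] yaw_y 91.69 zaxis [ 0.002 -0.001 -1.   ] w 0.0243 gf 49.4 F [-0.5  0.1 -2.2]
[214, 213, 213, 213, 213, 213, 213, 213, 212, 212, 212, 212, 211, 212, 199, 103, 104, 104, 102, 102, 100, 99, 100, 76, 59, 115, 125, 124, 123, 123, 123, 122, 123, 122, 122, 120]
[[ 0.47152243 -0.1270643 ]
 [ 0.47201055 -0.12705005]]
```

Request:
{"name": "carry_out", "arguments": {
  "linear": [
    [-0.002, 0.003, 0],
    [0, 0, 0],
    [0, 0, -0.003],
    [0, 0, -0.002],
    [0, 0, 0],
    [0, 0, 0]
  ],
  "angular": [
    [0, 0, 0],
    [0, 0, 0],
    [0, 0, 0],
    [0, 0, 0],
    [0, 0, 0],
    [0, 0, 0]
  ],
  "hand": [0, 0, 0, 0, 0, 0]
}}

```text
clock: 26.95
position: [0.511, -0.1232, 0.2145]
ee_rot: [-0.0, -0.015, 1.0, 0.0]
contact_force: [-0.4, -1.1, -0.6]
width: 0.0246
gripper_force: 49.4
```

Request:
{"name": "carry_out", "arguments": {
  "linear": [
    [0, 0, 0],
    [0, 0, 0],
    [0, 0, 0],
    [0, 0, 0.03],
    [0, 0, 0.08],
    [0, 0, 0.08],
    [0, 0, 0],
    [0, 0, 0]
  ],
  "angular": [
    [0, 0, 0],
    [0, 0, 0],
    [0, 0, 0],
    [0, 0, 0],
    [0, 0, 0],
    [0, 0, 0],
    [0, 0, 0],
    [0, 0, 0]
  ],
  "hand": [0.45, 0.45, 0.45, 0.45, 0.45, 0.45, 0.45, 0.45]
}}

```text
clock: 27.62
position: [0.5119, -0.1235, 0.3124]
ee_rot: [0.003, -0.015, 1.0, -0.001]
contact_force: [-0.0, 0.0, 0.8]
width: 0.0382
gripper_force: 0.0
```

```bash
python3 - <<'E'
from h import *
st(); im,K,C=shot('wrist','w16')
for s in slabs(im,K,C,.048):
    if 20<s[1][0]<32 : print(s)
cv2.imwrite('pics/w16c.png',cv2.resize(im[90:350,100:460],(800,578),interpolation=cv2.INTER_CUBIC))
E
```

```text
t 27.62 pos [ 0.5119 -0.1235  0.3124] yaw_y 91.69 zaxis [ 0.006 -0.002 -1.   ] w 0.0382 gf 0.0 F [-0.   0.   0.8]
(array([498.7, -66.9]), [np.float64(26.0), np.float64(99.6)], np.float32(1.8), array([350., 194.]))
(array([485.9,  -9.3]), [np.float64(25.9), np.float64(79.0)], np.float32(1.8), array([422., 182.]))
(array([ 509.3, -123.9]), [np.float64(25.6), np.float64(118.9)], np.float32(1.5), array([280., 203.]))
```

View pics/w16c.png

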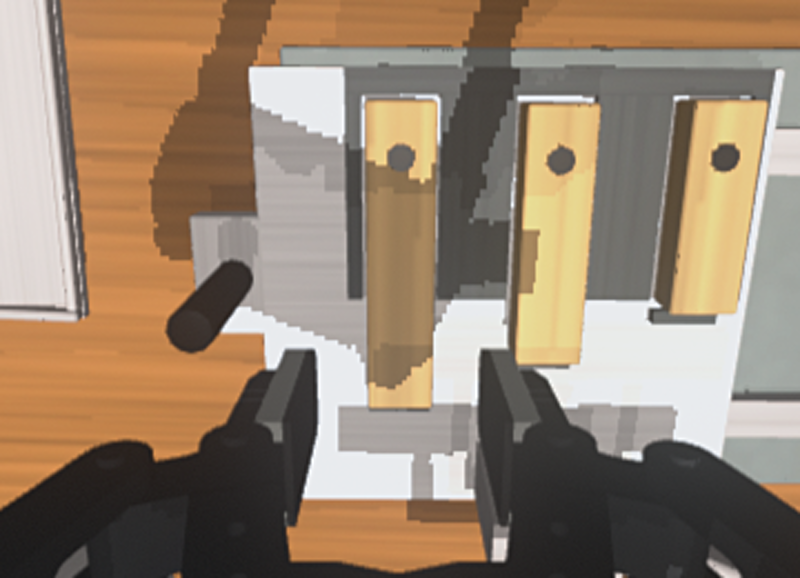

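All three slabs lie flat in their nests, dots at crop (400,157), (561,160) and (725,157), the robot side. Now the clamp.

Request:
{"name": "carry_out", "arguments": {
  "linear": [
    [0, 0, 0.06],
    [0.02, 0.008, 0.04],
    [0.02, 0.008, 0],
    [0.02, 0.008, 0],
    [0.02, 0.008, 0],
    [0.02, 0.008, 0],
    [0.02, 0.008, 0],
    [0.02, 0.008, 0]
  ],
  "angular": [
    [0, 0, -0.9],
    [0, 0, -0.9],
    [0, 0, -0.9],
    [0, 0, -0.9],
    [0, 0, -0.9],
    [0, 0, -0.9],
    [0, 0, -0.9],
    [0, 0, -0.9]
  ],
  "hand": [0.45, 0.45, 0.45, 0.45, 0.45, 0.45, 0.45, 0.45]
}}

```text
clock: 28.33
position: [0.581, -0.0949, 0.3573]
ee_rot: [-0.002, 0.272, 0.962, 0.0]
contact_force: [0.9, -0.7, 0.2]
width: 0.0387
gripper_force: 0.0
```

Request:
{"name": "carry_out", "arguments": {
  "linear": [
    [0.02, 0.008, 0],
    [0.02, 0.008, 0],
    [0.02, 0.008, 0],
    [0.02, 0.008, 0],
    [0.02, 0.008, 0],
    [0.02, 0.008, 0],
    [0.02, 0.008, 0],
    [0.02, 0.008, 0]
  ],
  "angular": [
    [0, 0, -0.9],
    [0, 0, -0.9],
    [0, 0, -0.9],
    [0, 0, -0.9],
    [0, 0, -0.9],
    [0, 0, -0.9],
    [0, 0, -0.9],
    [0, 0, -0.9]
  ],
  "hand": [0.45, 0.45, 0.45, 0.45, 0.45, 0.45, 0.45, 0.45]
}}

```text
clock: 29.0
position: [0.6611, -0.0629, 0.3569]
ee_rot: [-0.002, 0.534, 0.846, -0.001]
contact_force: [0.3, -0.2, 0.9]
width: 0.0384
gripper_force: 0.0
```

Request:
{"name": "carry_out", "arguments": {
  "linear": [
    [0, 0, 0],
    [0, 0, 0],
    [0, 0, 0],
    [0, 0, 0],
    [0, 0, 0],
    [0, 0, 0],
    [0, 0, 0]
  ],
  "angular": [
    [0, 0, -0.9],
    [0, 0, -0.9],
    [0, 0, -0.9],
    [0, 0, -0.9],
    [0, 0, -0.9],
    [0, 0, 0],
    [0, 0, 0]
  ],
  "hand": [0.45, 0.45, 0.45, 0.45, 0.45, 0.45, 0.45]
}}

```text
clock: 29.58
position: [0.6608, -0.0631, 0.3577]
ee_rot: [-0.001, 0.675, 0.738, -0.001]
contact_force: [0.3, 0.7, -0.1]
width: 0.0384
gripper_force: 0.0
```

```bash
python3 - <<'E'
from h import *
st(); im,K,C=shot('wrist','w17')
hsv=cv2.cvtColor(im,cv2.COLOR_BGR2HSV)
m=cv2.inRange(hsv,(0,150,90),(6,255,255))|cv2.inRange(hsv,(174,150,90),(180,255,255))
for c in cv2.findContours(m,cv2.RETR_EXTERNAL,cv2.CHAIN_APPROX_NONE)[0]:
    if cv2.contourArea(c)<80: continue
    r=cv2.minAreaRect(c);print(r, onz(K,C,cv2.boxPoints(r),.160).round(4).tolist())
E
```

```text
t 29.58 pos [ 0.6608 -0.0631  0.3577] yaw_y 5.16 zaxis [-0.003  0.001 -1.   ] w 0.0384 gf 0.0 F [ 0.3  0.7 -0.1]
((271.0352783203125, 245.04116821289062), (23.699220657348633, 130.0005645751953), 4.398705005645752) [[0.6481, -0.1108], [0.648, -0.0243], [0.6617, -0.0241], [0.6637, -0.1107]]
```

View pics/w17.png

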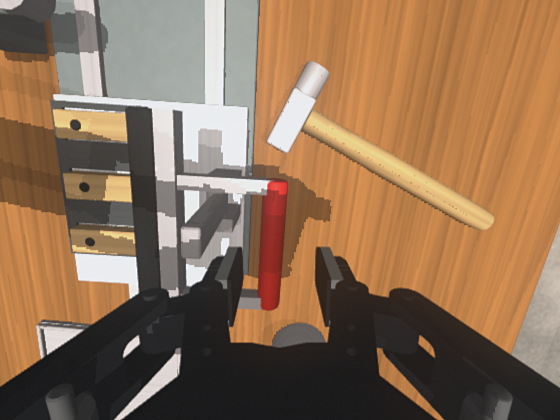

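The grip stands at (271,245), about (0.656, -0.062, 0.167), with the clamp near 1.6 rad or more. The hammer lies at (300,110) and stays clear of the gripper. I'll pinch the grip.

Request:
{"name": "carry_out", "arguments": {
  "linear": [
    [-0.01, 0.002, 0],
    [0, 0, -0.02],
    [0, 0, -0.03],
    [0, 0, -0.02],
    [0, 0, 0],
    [0, 0, 0]
  ],
  "angular": [
    [0, 0, -0.73],
    [0, 0, 0],
    [0, 0, 0],
    [0, 0, 0],
    [0, 0, 0],
    [0, 0, 0]
  ],
  "hand": [0.45, 0.45, 0.45, 0.45, 0.45, 0.45]
}}

```text
clock: 30.13
position: [0.6559, -0.0622, 0.3234]
ee_rot: [-0.001, 0.696, 0.718, -0.001]
contact_force: [-0.3, -0.5, 0.5]
width: 0.0383
gripper_force: 0.0
```

Request:
{"name": "carry_out", "arguments": {
  "linear": [
    [0, 0, 0],
    [0, 0, 0],
    [0, 0, 0],
    [0, 0, 0],
    [0, 0, 0],
    [0, 0, 0]
  ],
  "angular": [
    [0, 0, 0],
    [0, 0, 0],
    [0, 0, 0],
    [0, 0, 0],
    [0, 0, 0],
    [0, 0, 0]
  ],
  "hand": [0, 0, 0, 0, 0, 0],
  "force": 20
}}

```text
clock: 30.63
position: [0.6563, -0.0623, 0.3254]
ee_rot: [0.001, 0.696, 0.718, 0.0]
contact_force: [-0.1, -0.8, 1.6]
width: 0.0133
gripper_force: 20.9
```

```bash
python3 -c "
from h import *
st()"
```

```text
t 30.63 pos [ 0.6563 -0.0623  0.3254] yaw_y 1.71 zaxis [ 0.002 -0.    -1.   ] w 0.0133 gf 20.9 F [-0.1 -0.8  1.6]
```

```bash
python3 - <<'E'
import numpy as np
r=.1056;a0=np.arctan2(50,-93);p=lambda t:np.array([r*np.cos(a0-t),r*np.sin(a0-t)])/.5
o=[]
for k in range(16):
    d=p(1.64-.1*(k+1))-p(1.64-.1*k); o.append([round(d[0],4),round(d[0]*.028,4),round(d[1],4)])
print(o[:8]);print(o[8:])
E
```

```text
[[np.float64(-0.0184), np.float64(-0.0005), np.float64(0.0104)], [np.float64(-0.0193), np.float64(-0.0005), np.float64(0.0085)], [np.float64(-0.0201), np.float64(-0.0006), np.float64(0.0065)], [np.float64(-0.0206), np.float64(-0.0006), np.float64(0.0045)], [np.float64(-0.021), np.float64(-0.0006), np.float64(0.0024)], [np.float64(-0.0211), np.float64(-0.0006), np.float64(0.0003)], [np.float64(-0.021), np.float64(-0.0006), np.float64(-0.0018)], [np.float64(-0.0207), np.float64(-0.0006), np.float64(-0.0039)]]
[[np.float64(-0.0202), np.float64(-0.0006), np.float64(-0.006)], [np.float64(-0.0195), np.float64(-0.0005), np.float64(-0.008)], [np.float64(-0.0187), np.float64(-0.0005), np.float64(-0.0099)], [np.float64(-0.0176), np.float64(-0.0005), np.float64(-0.0117)], [np.float64(-0.0163), np.float64(-0.0005), np.float64(-0.0134)], [np.float64(-0.0149), np.float64(-0.0004), np.float64(-0.015)], [np.float64(-0.0133), np.float64(-0.0004), np.float64(-0.0164)], [np.float64(-0.0116), np.float64(-0.0003), np.float64(-0.0176)]]
```

Request:
{"name": "carry_out", "arguments": {
  "linear": [
    [-0.0184, -0.0005, 0.0104],
    [-0.0193, -0.0005, 0.0085],
    [-0.0201, -0.0006, 0.0065],
    [-0.0206, -0.0006, 0.0045],
    [-0.021, -0.0006, 0.0024],
    [-0.0211, -0.0006, 0.0003],
    [-0.021, -0.0006, -0.0018],
    [-0.0207, -0.0006, -0.0039]
  ],
  "angular": [
    [0, 0, 0],
    [0, 0, 0],
    [0, 0, 0],
    [0, 0, 0],
    [0, 0, 0],
    [0, 0, 0],
    [0, 0, 0],
    [0, 0, 0]
  ],
  "hand": [0, 0, 0, 0, 0, 0, 0, 0]
}}

```text
clock: 31.3
position: [0.5731, -0.0645, 0.3377]
ee_rot: [-0.001, 0.697, 0.718, -0.001]
contact_force: [0.3, -0.2, -0.3]
width: 0.0132
gripper_force: 20.1
```

Request:
{"name": "carry_out", "arguments": {
  "linear": [
    [-0.0202, -0.0006, -0.006],
    [-0.0195, -0.0005, -0.008],
    [-0.0187, -0.0005, -0.0099],
    [-0.0176, -0.0005, -0.0117],
    [-0.0163, -0.0005, -0.0134],
    [-0.0149, -0.0004, -0.015],
    [-0.0133, -0.0004, -0.0164],
    [0, 0, 0]
  ],
  "angular": [
    [0, 0, 0],
    [0, 0, 0],
    [0, 0, 0],
    [0, 0, 0],
    [0, 0, 0],
    [0, 0, 0],
    [0, 0, 0],
    [0, 0, 0]
  ],
  "hand": [0, 0, 0, 0, 0, 0, 0, 0]
}}

```text
clock: 31.97
position: [0.5131, -0.066, 0.2954]
ee_rot: [-0.001, 0.697, 0.717, -0.0]
contact_force: [4.8, -0.3, -7.1]
width: 0.0128
gripper_force: 20.4
```

Request:
{"name": "carry_out", "arguments": {
  "linear": [
    [-0.008, 0, -0.012],
    [0, 0, 0],
    [0, 0, 0]
  ],
  "angular": [
    [0, 0, 0],
    [0, 0, 0],
    [0, 0, 0]
  ],
  "hand": [0, 0, 0]
}}

```text
clock: 32.22
position: [0.5106, -0.0661, 0.2914]
ee_rot: [0.0, 0.697, 0.717, 0.001]
contact_force: [3.9, 0.6, -2.7]
width: 0.013
gripper_force: 21.0
```

Request:
{"name": "carry_out", "arguments": {
  "linear": [
    [-0.002, 0, -0.003],
    [0, 0, 0],
    [0, 0, 0],
    [0, 0, 0],
    [0, 0, 0.04],
    [0, 0, 0.08],
    [0, 0, 0],
    [0, 0, 0]
  ],
  "angular": [
    [0, 0, 0],
    [0, 0, 0],
    [0, 0, 0],
    [0, 0, 0],
    [0, 0, 0],
    [0, 0, 0],
    [0, 0, 0],
    [0, 0, 0]
  ],
  "hand": [0, 0, 0.45, 0.45, 0.45, 0.45, 0.45, 0.45]
}}

```text
clock: 32.88
position: [0.5094, -0.0664, 0.3519]
ee_rot: [0.001, 0.696, 0.718, 0.0]
contact_force: [-0.4, 0.1, -0.6]
width: 0.0386
gripper_force: 0.0
```

```bash
python3 - <<'E'
from h import *
st(); im,K,C=shot('wrist','w18'); np.savez('w18.npz',K=K,C=C)
hsv=cv2.cvtColor(im,cv2.COLOR_BGR2HSV)
m=cv2.inRange(hsv,(0,150,90),(6,255,255))|cv2.inRange(hsv,(174,150,90),(180,255,255))
for c in cv2.findContours(m,cv2.RETR_EXTERNAL,cv2.CHAIN_APPROX_NONE)[0]:
    if cv2.contourArea(c)<80: continue
    r=cv2.minAreaRect(c);print(r, onz(K,C,cv2.boxPoints(r),.125).round(4).tolist())
for s in slabs(im,K,C,.048,amin=150): print(s)
E
```

```text
t 32.88 pos [ 0.5094 -0.0664  0.3519] yaw_y 1.72 zaxis [ 0.002 -0.001 -1.   ] w 0.0386 gf 0.0 F [-0.4  0.1 -0.6]
((280.5, 226.0), (108.0, 19.0), 90.0) [[0.5033, -0.0273], [0.5161, -0.0269], [0.5194, -0.1081], [0.5052, -0.1086]]
(array([ 546. , -122.2]), [np.float64(25.5), np.float64(46.0)], np.float32(1.7), array([312., 252.]))
(array([ 475.8, -123.6]), [np.float64(24.4), np.float64(52.0)], np.float32(1.7), array([244., 251.]))
(array([474.9, -67. ]), [np.float64(23.9), np.float64(51.4)], np.float32(1.7), array([243., 200.]))
(array([534.7, -56.7]), [np.float64(8.8), np.float64(26.9)], np.float32(1.7), array([305., 192.]))
(array([522. ,  -7.5]), [np.float64(7.4), np.float64(24.8)], np.float32(-87.7), array([294., 138.]))
(array([473.4,  -8.9]), [np.float64(24.7), np.float64(53.9)], np.float32(1.7), array([241., 138.]))
(array([723.5, -11.3]), [np.float64(23.1), np.float64(127.2)], np.float32(-23.3), array([509., 148.]))
```

View pics/w18.png

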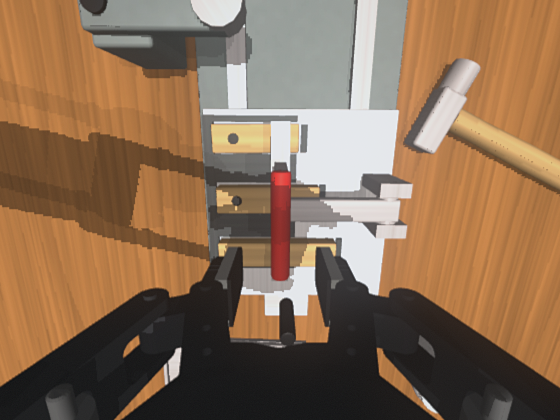

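Clamp shut, its bar across all three slabs at (281,140)–(281,280). That makes 15 pictures viewed, one over the limit, so I'll look at no more and work from numbers only. Next I turn back and measure dots against the punch head from one pose.

Request:
{"name": "carry_out", "arguments": {
  "linear": [
    [-0.006, 0.002, 0],
    [-0.006, 0.002, 0],
    [-0.006, 0.002, 0],
    [-0.006, 0.002, 0],
    [-0.006, 0.002, 0],
    [-0.006, 0.002, 0],
    [-0.006, 0.002, 0],
    [-0.006, 0.002, 0]
  ],
  "angular": [
    [0, 0, 0.98],
    [0, 0, 0.98],
    [0, 0, 0.98],
    [0, 0, 0.98],
    [0, 0, 0.98],
    [0, 0, 0.98],
    [0, 0, 0.98],
    [0, 0, 0.98]
  ],
  "hand": [0.6, 0.6, 0.6, 0.6, 0.6, 0.6, 0.6, 0.6]
}}

```text
clock: 33.6
position: [0.4844, -0.058, 0.3484]
ee_rot: [-0.003, 0.439, 0.898, -0.001]
contact_force: [0.6, 1.0, -0.1]
width: 0.051
gripper_force: 0.0
```

Request:
{"name": "carry_out", "arguments": {
  "linear": [
    [-0.006, 0.002, 0],
    [-0.006, 0.002, 0],
    [-0.006, 0.002, 0],
    [-0.006, 0.002, 0],
    [-0.006, 0.002, 0],
    [-0.006, 0.002, 0],
    [-0.006, 0.002, 0],
    [-0.006, 0.002, 0]
  ],
  "angular": [
    [0, 0, 0.98],
    [0, 0, 0.98],
    [0, 0, 0.98],
    [0, 0, 0.98],
    [0, 0, 0.98],
    [0, 0, 0.98],
    [0, 0, 0.98],
    [0, 0, 0.98]
  ],
  "hand": [0.6, 0.6, 0.6, 0.6, 0.6, 0.6, 0.6, 0.6]
}}

```text
clock: 34.27
position: [0.4604, -0.05, 0.3485]
ee_rot: [-0.003, 0.141, 0.99, 0.0]
contact_force: [0.6, -0.5, 0.2]
width: 0.0511
gripper_force: 0.0
```

Request:
{"name": "carry_out", "arguments": {
  "linear": [
    [0, 0, 0],
    [0, 0, 0],
    [0, 0, 0],
    [0, 0, 0],
    [0, 0, 0],
    [0, 0, 0],
    [0, 0, 0]
  ],
  "angular": [
    [0, 0, 0.98],
    [0, 0, 0.98],
    [0, 0, 0.98],
    [0, 0, 0.75],
    [0, 0, 0],
    [0, 0, 0],
    [0, 0, 0]
  ],
  "hand": [0.6, 0.6, 0.6, 0.6, 0.6, 0.6, 0.6]
}}

```text
clock: 34.85
position: [0.4612, -0.0502, 0.3495]
ee_rot: [-0.001, -0.004, 1.0, 0.0]
contact_force: [0.4, -0.6, -0.4]
width: 0.051
gripper_force: 0.0
```

```bash
cat >> h.py <<'E'
def alldots(im,K,C,z,pred):
    g=cv2.cvtColor(im,cv2.COLOR_BGR2GRAY); out=[]
    for p in pred:
        u=proj(K,C,[[*p,z]])[0]; x0,y0=int(u[0])-14,int(u[1])-14; r=g[y0:y0+29,x0:x0+29]; best=None
        _,m=cv2.threshold(r,0.6*np.median(r[9:20,2:27]) if 0 else 75,255,cv2.THRESH_BINARY_INV)
        for c in cv2.findContours(m,0,1)[0]:
            a=cv2.contourArea(c)
            if 30<a<250:
                M=cv2.moments(c); q=np.array([M['m10']/a+x0,M['m01']/a+y0]); d=np.linalg.norm(q-u)
                if best is None or d<best[0]: best=(d,a,q)
        out.append(None if best is None else (best[1],best[2].round(1),onz(K,C,[best[2]],z)[0].round(4)))
    return out
def head(im,K,C,p=(.4645,.0808)):
    u=proj(K,C,[[*p,.105]])[0]; x0,y0=int(u[0])-30,int(u[1])-30
    m=cv2.inRange(cv2.cvtColor(im,cv2.COLOR_BGR2HSV)[y0:y0+61,x0:x0+61],(0,0,195),(180,50,255))
    c=max(cv2.findContours(m,0,1)[0],key=cv2.contourArea); (a,b),r=cv2.minEnclosingCircle(c); return (round(a+x0,1),round(b+y0,1),round(r,1)),onz(K,C,[(a+x0,b+y0)],.105).round(4)
E
python3 - <<'E'
from h import *
st(); im,K,C=shot('wrist','w19'); np.savez('w19.npz',K=K,C=C)
print(head(im,K,C)); 
for d in alldots(im,K,C,.048,[(.467,-.009),(.469,-.067),(.470,-.125)]): print(d)
E
```

```text
t 34.85 pos [ 0.4612 -0.0502  0.3495] yaw_y 90.42 zaxis [-0.002  0.001 -1.   ] w 0.051 gf 0.0 F [ 0.4 -0.6 -0.4]
((448.0, 226.5, 22.7), array([[0.464 , 0.0804]]))
(43.0, array([321.6, 208.1]), array([ 0.4656, -0.0093]))
(54.0, array([261. , 210.9]), array([ 0.4689, -0.0677]))
(48.5, array([201.7, 211.2]), array([ 0.4696, -0.125 ]))
```

The dots are 90.0, 148.3 and 205.6 mm short of the punch along the slide, and at most 1.1 mm off its line. The carriage stands about 2 mm off its stop. Now I pinch the post.

Request:
{"name": "carry_out", "arguments": {
  "linear": [
    [0.03, -0.07, 0],
    [0.03, -0.07, 0],
    [0.03, -0.07, 0],
    [0.028, -0.072, 0],
    [0, 0, 0],
    [0, 0, -0.07],
    [0, 0, -0.08],
    [0, 0, -0.07]
  ],
  "angular": [
    [0, 0, 0.26],
    [0, 0, 0],
    [0, 0, 0],
    [0, 0, 0],
    [0, 0, 0],
    [0, 0, 0],
    [0, 0, 0],
    [0, 0, 0]
  ],
  "hand": [0.6, 0.6, 0.6, 0.6, 0.6, 0.6, 0.6, 0.6]
}}

```text
clock: 35.57
position: [0.5204, -0.1914, 0.2391]
ee_rot: [0.0, -0.014, 1.0, -0.0]
contact_force: [-0.2, 0.8, -0.7]
width: 0.051
gripper_force: 0.0
```

Request:
{"name": "carry_out", "arguments": {
  "linear": [
    [0, 0, 0],
    [0, 0, 0],
    [0, 0, 0],
    [0, 0, 0],
    [0, 0, 0],
    [0, 0, 0],
    [0, 0, 0],
    [0, 0, 0]
  ],
  "angular": [
    [0, 0, 0],
    [0, 0, 0],
    [0, 0, 0],
    [0, 0, 0],
    [0, 0, 0],
    [0, 0, 0],
    [0, 0, 0],
    [0, 0, 0]
  ],
  "hand": [0.6, 0.4, 0.3, 0, 0, 0, 0, 0],
  "force": 30
}}

```text
clock: 36.23
position: [0.5217, -0.1913, 0.2429]
ee_rot: [0.002, -0.015, 1.0, -0.001]
contact_force: [0.8, 2.1, 7.4]
width: 0.0146
gripper_force: 29.8
```

```bash
python3 - <<'E'
from h import *
st(); im,K,C=shot('wrist','w20'); np.savez('w20.npz',K=K,C=C)
print([d for d in alldots(im,K,C,.048,[(.467,-.009),(.469,-.067),(.470,-.125)])])
E
```

```text
t 36.23 pos [ 0.5217 -0.1913  0.2429] yaw_y 91.68 zaxis [ 0.005 -0.002 -1.   ] w 0.0146 gf 29.8 F [0.8 2.1 7.4]
[None, (193.5, array([502.4, 163.6]), array([ 0.4689, -0.0691])), None]
```

Request:
{"name": "carry_out", "arguments": {
  "linear": [
    [-0.0004, 0.012, 0],
    [-0.0007, 0.024, 0],
    [-0.0008, 0.028, 0],
    [-0.0009, 0.03, 0],
    [-0.0009, 0.03, 0],
    [-0.0008, 0.028, 0],
    [-0.0006, 0.02, 0],
    [-0.0002, 0.008, 0]
  ],
  "angular": [
    [0, 0, 0],
    [0, 0, 0],
    [0, 0, 0],
    [0, 0, 0],
    [0, 0, 0],
    [0, 0, 0],
    [0, 0, 0],
    [0, 0, 0]
  ],
  "hand": [0, 0, 0, 0, 0, 0, 0, 0]
}}

```text
clock: 36.95
position: [0.5192, -0.1006, 0.2428]
ee_rot: [0.003, -0.015, 1.0, -0.001]
contact_force: [0.6, -2.6, 5.5]
width: 0.0147
gripper_force: 30.0
```

Request:
{"name": "carry_out", "arguments": {
  "linear": [
    [0, 0, 0],
    [0, 0, 0]
  ],
  "angular": [
    [0, 0, 0],
    [0, 0, 0]
  ],
  "hand": [0, 0]
}}

```text
clock: 37.12
position: [0.5193, -0.1008, 0.2428]
ee_rot: [0.003, -0.015, 1.0, -0.001]
contact_force: [0.4, 1.5, 6.0]
width: 0.015
gripper_force: 30.1
```

```bash
python3 - <<'E'
from h import *
st(); im,K,C=shot('wrist','w21'); np.savez('w21.npz',K=K,C=C)
try: print(head(im,K,C))
except Exception as e: print('nohead',e, proj(K,C,[[.4642,.0806,.105]]))
print([d for d in alldots(im,K,C,.048,[(.467,.08),(.4665,.0225),(.467,-.035)])], proj(K,C,[[.4642,.0806,.105],[.4665,.0225,.048],[.467,-.035,.048]]).round(0).tolist())
im,K,C=shot('top','t3')
print(proj(K,C,[[.467,-.035,.048]]))
E
```

```text
t 37.12 pos [ 0.5193 -0.1008  0.2428] yaw_y 91.71 zaxis [ 0.006 -0.001 -1.   ] w 0.015 gf 30.1 F [0.4 1.5 6. ]
nohead OpenCV(4.12.0) /io/opencv/modules/core/src/arithm.cpp:2036: error: (-215:Assertion failed) ! _src.empty() in function 'inRange'
 [[777.9642454 181.348366 ]]
[None, (190.5, array([502.3, 163.6]), array([0.4666, 0.0215])), None] [[778.0, 181.0], [504.0, 163.0], [401.0, 161.0]]
[[302.98737333 232.10782895]]
```

Request:
{"name": "carry_out", "arguments": {
  "linear": [
    [0, 0, 0],
    [0, 0, 0],
    [0, 0, 0],
    [0, 0, 0],
    [0, 0, 0],
    [0, 0, 0],
    [0, 0, 0],
    [0, 0, 0]
  ],
  "angular": [
    [0, 0, 0],
    [0, 0, 0],
    [0, 0, 0],
    [0, 0, 0],
    [0, 0, 0],
    [0, 0, 0],
    [0, 0, 0],
    [0, 0, 0]
  ],
  "hand": [0, 0, 0, 0, 0, 0, 0, 0]
}}

```text
clock: 37.88
position: [0.5193, -0.1012, 0.2429]
ee_rot: [0.003, -0.015, 1.0, -0.001]
contact_force: [0.8, 1.9, 7.2]
width: 0.0148
gripper_force: 30.1
```

Request:
{"name": "carry_out", "arguments": {
  "linear": [
    [0, 0, 0],
    [0, 0, 0],
    [0, 0, 0],
    [0, 0, 0],
    [0, 0, 0],
    [0, 0, 0]
  ],
  "angular": [
    [0, 0, 0],
    [0, 0, 0],
    [0, 0, 0],
    [0, 0, 0],
    [0, 0, 0],
    [0, 0, 0]
  ],
  "hand": [0, 0, 0, 0, 0, 0]
}}

```text
clock: 38.38
position: [0.5193, -0.1012, 0.2428]
ee_rot: [0.003, -0.015, 1.0, -0.0]
contact_force: [0.3, 2.0, 6.8]
width: 0.0142
gripper_force: 30.1
```

```bash
python3 - <<'E'
from h import *
st(); 
for n in('top','scene'):
    im,K,C=shot(n,n+'s')
    print(n,proj(K,C,[[.4642,.0806,.048],[.4642,.0806,.061],[.4666,.0215,.048],[.468,-.035,.048]]).round(1).tolist())
    if n=='scene':
        h=cv2.cvtColor(im,cv2.COLOR_BGR2HSV); u=proj(K,C,[[.4642,.0806,.048]])[0].astype(int)
        g=cv2.cvtColor(im,cv2.COLOR_BGR2GRAY); print(g[u[1]-10:u[1]+11,u[0]-14:u[0]+15])
E
```

```text
t 38.38 pos [ 0.5193 -0.1012  0.2428] yaw_y 91.67 zaxis [ 0.006 -0.001 -1.   ] w 0.0142 gf 30.1 F [0.3 2.  6.8]
top [[266.0, 232.7], [266.0, 232.2], [284.9, 232.1], [303.0, 231.8]]
scene [[308.1, 223.5], [308.2, 220.2], [295.4, 213.8], [283.9, 204.8]]
[[179 183 186 194 196 195 193 145  91  87 107 146 172 194 173 165 141  98
   91 105 122 101  74  64  60  56  54  53  54]
 [ 81  85 127 191 197 197 196 174 105  79  80  93 101 105 101  98  90  74
   78  93  76  66  58  56  56  54  50  53  52]
 [102 112 149 194 195 184 175 115  79  78  78  80  85  86  87  83  80  70
   67  66  58  56  53  51  50  48  50  51  50]
 [184 191 191 184 178 123  96  80  75  75  81  84  85  85  85  84  81  66
   59  58  56  57  50  48  51  50  51  51  54]
 [189 183 169 121  94  83  79  75  84  80  78  83  86  87  87  83  79  60
   58  64  74  69  56  52  53  53  51  54  50]
 [165 123  90  82  78  79  76  83 104  82  81  84  86  84  87  83  80  75
   74  93 111  97  62  53  49  50  51  51  50]
 [128  97  80  78  75  79  79  82  88  83  86  84  85  88  85  85  86 104
  106 114 117  96  60  52  52  51  50  52  49]
 
[... 993 characters left out ...]
 83 121 188 194 192 188 172 145  83  70  69  69
   69  68  68  75  76  83 104 136 129  68  53]
 [ 29  34  61  75  75  68  58 101 184 194 191 176 106  82  69  70  67  71
   68  75  77  82 103 145 178 219 204  91  53]
 [ 67  29  27  46  46  28  33  91 168 173 128  99  77  73  71  70  71  77
   77  84 101 138 181 225 215 163 119  68  65]
 [132  80  36  18  17  24  38  72 112  98  83  77  75  75  76  78  85  86
  102 138 182 227 220 204 135 110 100  90  96]
 [186 151 100  43  34  40  61  69  81  77  74  75  77  80  83  83 101 139
  183 228 225 218 140 118  99  96 114 125 116]
 [192 189 176  81  58  62  69  68  72  75  76  80  83  83  93 113 182 228
  225 220 163 127  99  91  86  84 106 139 141]]
```

The scene camera sees the short slab's dot at (307,224), against the predicted plumb point (308.1,223.5), so it is under the tip. It has been held for over a second. Now medium: +58 mm.

Request:
{"name": "carry_out", "arguments": {
  "linear": [
    [-0.0002, 0.008, 0],
    [-0.0005, 0.018, 0],
    [-0.0006, 0.024, 0],
    [-0.0006, 0.024, 0],
    [-0.0006, 0.022, 0],
    [-0.0004, 0.014, 0],
    [-0.0002, 0.006, 0],
    [0, 0, 0]
  ],
  "angular": [
    [0, 0, 0],
    [0, 0, 0],
    [0, 0, 0],
    [0, 0, 0],
    [0, 0, 0],
    [0, 0, 0],
    [0, 0, 0],
    [0, 0, 0]
  ],
  "hand": [0, 0, 0, 0, 0, 0, 0, 0]
}}

```text
clock: 39.15
position: [0.5178, -0.0428, 0.2429]
ee_rot: [0.003, -0.015, 1.0, -0.001]
contact_force: [0.5, 1.3, 6.6]
width: 0.0146
gripper_force: 30.2
```

Request:
{"name": "carry_out", "arguments": {
  "linear": [
    [0, 0, 0],
    [0, 0, 0],
    [0, 0, 0],
    [0, 0, 0],
    [0, 0, 0],
    [0, 0, 0],
    [0, 0, 0],
    [0, 0, 0]
  ],
  "angular": [
    [0, 0, 0],
    [0, 0, 0],
    [0, 0, 0],
    [0, 0, 0],
    [0, 0, 0],
    [0, 0, 0],
    [0, 0, 0],
    [0, 0, 0]
  ],
  "hand": [0, 0, 0, 0, 0, 0, 0, 0]
}}

```text
clock: 39.82
position: [0.5178, -0.0431, 0.2428]
ee_rot: [0.003, -0.015, 1.0, -0.0]
contact_force: [1.2, 2.0, 7.2]
width: 0.0144
gripper_force: 30.2
```

Request:
{"name": "carry_out", "arguments": {
  "linear": [
    [0, 0, 0],
    [0, 0, 0],
    [0, 0, 0],
    [0, 0, 0],
    [0, 0, 0],
    [0, 0, 0]
  ],
  "angular": [
    [0, 0, 0],
    [0, 0, 0],
    [0, 0, 0],
    [0, 0, 0],
    [0, 0, 0],
    [0, 0, 0]
  ],
  "hand": [0, 0, 0, 0, 0, 0]
}}

```text
clock: 40.32
position: [0.5178, -0.0431, 0.2428]
ee_rot: [0.003, -0.015, 1.0, -0.0]
contact_force: [0.1, 2.5, 7.9]
width: 0.0147
gripper_force: 30.2
```

```bash
cat >> h.py <<'E'
def sdot(name):
    im,K,C=shot('scene',name); u=proj(K,C,[[.4642,.0806,.048]])[0]; x0,y0=int(u[0])-5,int(u[1])-4
    g=255-cv2.cvtColor(im,cv2.COLOR_BGR2GRAY)[y0:y0+9,x0:x0+11].astype(float); i=np.unravel_index(g.argmax(),g.shape)
    print('plumb',u.round(1),'dot',x0+i[1],y0+i[0],'dark',255-g.max())
E
python3 - <<'E'
from h import *
st(); sdot('s2'); im,K,C=shot('wrist','w22'); print(alldots(im,K,C,.048,[(.465,.022)]))
E
```

```text
t 40.32 pos [ 0.5178 -0.0431  0.2428] yaw_y 91.67 zaxis [ 0.006 -0.    -1.   ] w 0.0147 gf 30.2 F [0.1 2.5 7.9]
plumb [308.1 223.5] dot 307 224 dark 40.0
[None]
```

Medium's dot reads (307,224), the same good spot, held 1.2 s. Now long: +57.5 mm.

Request:
{"name": "carry_out", "arguments": {
  "linear": [
    [-0.0002, 0.008, 0],
    [-0.0005, 0.018, 0],
    [-0.0006, 0.024, 0],
    [-0.0006, 0.024, 0],
    [-0.0006, 0.022, 0],
    [-0.0004, 0.014, 0],
    [-0.0002, 0.006, 0],
    [0, 0, 0]
  ],
  "angular": [
    [0, 0, 0],
    [0, 0, 0],
    [0, 0, 0],
    [0, 0, 0],
    [0, 0, 0],
    [0, 0, 0],
    [0, 0, 0],
    [0, 0, 0]
  ],
  "hand": [0, 0, 0, 0, 0, 0, 0, 0]
}}

```text
clock: 41.08
position: [0.5163, 0.0154, 0.2428]
ee_rot: [0.003, -0.015, 1.0, -0.0]
contact_force: [1.4, 2.0, 7.5]
width: 0.0145
gripper_force: 30.3
```

Request:
{"name": "carry_out", "arguments": {
  "linear": [
    [0, 0, 0],
    [0, 0, 0],
    [0, 0, 0],
    [0, 0, 0],
    [0, 0, 0],
    [0, 0, 0],
    [0, 0, 0],
    [0, 0, 0]
  ],
  "angular": [
    [0, 0, 0],
    [0, 0, 0],
    [0, 0, 0],
    [0, 0, 0],
    [0, 0, 0],
    [0, 0, 0],
    [0, 0, 0],
    [0, 0, 0]
  ],
  "hand": [0, 0, 0, 0, 0, 0, 0, 0]
}}

```text
clock: 41.75
position: [0.5163, 0.015, 0.2428]
ee_rot: [0.003, -0.015, 1.0, 0.0]
contact_force: [0.1, 2.0, 6.9]
width: 0.0147
gripper_force: 30.3
```

Request:
{"name": "carry_out", "arguments": {
  "linear": [
    [0, 0, 0],
    [0, 0, 0],
    [0, 0, 0],
    [0, 0, 0],
    [0, 0, 0],
    [0, 0, 0]
  ],
  "angular": [
    [0, 0, 0],
    [0, 0, 0],
    [0, 0, 0],
    [0, 0, 0],
    [0, 0, 0],
    [0, 0, 0]
  ],
  "hand": [0, 0, 0, 0, 0, 0]
}}

```text
clock: 42.25
position: [0.5163, 0.015, 0.2429]
ee_rot: [0.003, -0.015, 1.0, 0.0]
contact_force: [0.1, 1.8, 8.4]
width: 0.0145
gripper_force: 30.3
```

```bash
python3 - <<'E'
from h import *
st(); sdot('s3')
E
```

```text
t 42.25 pos [0.5163 0.015  0.2429] yaw_y 91.67 zaxis [ 0.006  0.    -1.   ] w 0.0145 gf 30.3 F [0.1 1.8 8.4]
plumb [308.1 223.5] dot 307 224 dark 34.0
```

Long's dot also reads (307,224), held over 1.1 s. Returning the carriage home.

Request:
{"name": "carry_out", "arguments": {
  "linear": [
    [0.0004, -0.015, 0],
    [0.0008, -0.03, 0],
    [0.001, -0.036, 0],
    [0.001, -0.036, 0],
    [0.001, -0.036, 0],
    [0.001, -0.036, 0],
    [0.001, -0.036, 0],
    [0.001, -0.036, 0]
  ],
  "angular": [
    [0, 0, 0],
    [0, 0, 0],
    [0, 0, 0],
    [0, 0, 0],
    [0, 0, 0],
    [0, 0, 0],
    [0, 0, 0],
    [0, 0, 0]
  ],
  "hand": [0, 0, 0, 0, 0, 0, 0, 0]
}}

```text
clock: 42.97
position: [0.5197, -0.1162, 0.2429]
ee_rot: [0.003, -0.014, 1.0, 0.0]
contact_force: [1.3, 3.8, 7.3]
width: 0.0149
gripper_force: 30.4
```

Request:
{"name": "carry_out", "arguments": {
  "linear": [
    [0.001, -0.036, 0],
    [0.001, -0.036, 0],
    [0.0008, -0.03, 0],
    [0.0006, -0.024, 0],
    [0.0004, -0.016, 0],
    [0.0002, -0.01, 0],
    [0, -0.004, 0],
    [0, 0, 0]
  ],
  "angular": [
    [0, 0, 0],
    [0, 0, 0],
    [0, 0, 0],
    [0, 0, 0],
    [0, 0, 0],
    [0, 0, 0],
    [0, 0, 0],
    [0, 0, 0]
  ],
  "hand": [0, 0, 0, 0, 0, 0, 0, 0]
}}

```text
clock: 43.63
position: [0.5216, -0.1926, 0.2428]
ee_rot: [0.003, -0.013, 1.0, 0.002]
contact_force: [1.8, 8.5, 8.8]
width: 0.0146
gripper_force: 30.7
```

Request:
{"name": "carry_out", "arguments": {
  "linear": [
    [0, 0.002, 0],
    [0, 0, 0],
    [0, 0, 0],
    [0, 0, 0.06],
    [0, 0, 0.08],
    [0, 0.01, 0.08],
    [-0.002, 0.02, 0],
    [-0.002, 0.02, 0]
  ],
  "angular": [
    [0, 0, 0],
    [0, 0, 0],
    [0, 0, 0],
    [0, 0, 0],
    [0, 0, -0.5],
    [0, 0, -0.98],
    [0, 0, -0.98],
    [0, 0, -0.98]
  ],
  "hand": [0, 0.4, 0.6, 0.6, 0.6, 0.6, 0.6, 0.6]
}}

```text
clock: 44.3
position: [0.5192, -0.1683, 0.3537]
ee_rot: [0.003, 0.125, 0.992, -0.001]
contact_force: [-0.3, 0.4, -0.0]
width: 0.0512
gripper_force: 0.0
```

Request:
{"name": "carry_out", "arguments": {
  "linear": [
    [-0.003, 0.025, 0],
    [-0.003, 0.025, 0],
    [-0.003, 0.025, 0],
    [-0.003, 0.025, 0],
    [-0.003, 0.025, 0],
    [-0.003, 0.025, 0],
    [-0.003, 0.025, 0],
    [-0.001, 0.023, 0]
  ],
  "angular": [
    [0, 0, -0.98],
    [0, 0, -0.98],
    [0, 0, -0.98],
    [0, 0, -0.98],
    [0, 0, -0.98],
    [0, 0, -0.98],
    [0, 0, -0.98],
    [0, 0, -0.98]
  ],
  "hand": [0.6, 0.6, 0.6, 0.6, 0.6, 0.6, 0.6, 0.6]
}}

```text
clock: 44.97
position: [0.5071, -0.0683, 0.3504]
ee_rot: [-0.0, 0.425, 0.905, -0.0]
contact_force: [-0.3, 0.6, 0.1]
width: 0.0516
gripper_force: 0.0
```

Request:
{"name": "carry_out", "arguments": {
  "linear": [
    [0, 0, 0],
    [0, 0, 0],
    [0, 0, 0],
    [0, 0, 0],
    [0, 0, 0],
    [0, 0, 0],
    [0, 0, 0],
    [0, 0, 0]
  ],
  "angular": [
    [0, 0, -0.98],
    [0, 0, -0.98],
    [0, 0, -0.98],
    [0, 0, -0.98],
    [0, 0, -0.98],
    [0, 0, -0.98],
    [0, 0, -0.98],
    [0, 0, 0]
  ],
  "hand": [0.6, 0.6, 0.6, 0.6, 0.6, 0.6, 0.6, 0.6]
}}

```text
clock: 45.63
position: [0.5074, -0.069, 0.3504]
ee_rot: [0.0, 0.653, 0.757, -0.0]
contact_force: [0.4, 0.3, 0.5]
width: 0.0511
gripper_force: 0.0
```

```bash
cat >> h.py <<'E'
def red(im,K,C,z):
    h=cv2.cvtColor(im,cv2.COLOR_BGR2HSV); m=cv2.inRange(h,(0,150,90),(6,255,255))|cv2.inRange(h,(174,150,90),(180,255,255))
    c=max(cv2.findContours(m,0,1)[0],key=cv2.contourArea); r=cv2.minAreaRect(c); b=onz(K,C,cv2.boxPoints(r),z); print('red',np.round(r[0],1),np.round(r[1],1),b.round(4).tolist(),b.mean(0).round(4))
E
python3 - <<'E'
from h import *
st(); im,K,C=shot('wrist','w23'); red(im,K,C,.128)
E
```

```text
t 45.63 pos [ 0.5074 -0.069   0.3504] yaw_y 8.46 zaxis [-0.    -0.001 -1.   ] w 0.0511 gf 0.0 F [0.4 0.3 0.5]
red [284.6 226.1] [ 18.9 109.2] [[0.5052, -0.1083], [0.5033, -0.0282], [0.5158, -0.0279], [0.5191, -0.1082]] [ 0.5109 -0.0682]
```

Request:
{"name": "carry_out", "arguments": {
  "linear": [
    [0.004, 0.001, 0],
    [0, 0, -0.03],
    [0, 0, -0.05],
    [0, 0, -0.05],
    [0, 0, 0],
    [0, 0, 0]
  ],
  "angular": [
    [0, 0, -0.74],
    [0, 0, -0.74],
    [0, 0, 0],
    [0, 0, 0],
    [0, 0, 0],
    [0, 0, 0]
  ],
  "hand": [0.6, 0.6, 0.6, 0.6, 0.6, 0.6]
}}

```text
clock: 46.18
position: [0.5091, -0.0682, 0.2847]
ee_rot: [-0.001, 0.696, 0.718, -0.001]
contact_force: [0.4, 0.7, 0.1]
width: 0.0514
gripper_force: 0.0
```

Request:
{"name": "carry_out", "arguments": {
  "linear": [
    [0, 0, 0],
    [0, 0, 0],
    [0, 0, 0],
    [0, 0, 0],
    [0, 0, 0],
    [0, 0, 0]
  ],
  "angular": [
    [0, 0, 0],
    [0, 0, 0],
    [0, 0, 0],
    [0, 0, 0],
    [0, 0, 0],
    [0, 0, 0]
  ],
  "hand": [0, 0, 0, 0, 0, 0],
  "force": 20
}}

```text
clock: 46.68
position: [0.5103, -0.0684, 0.2869]
ee_rot: [0.002, 0.696, 0.718, 0.001]
contact_force: [1.3, 0.0, 6.5]
width: 0.013
gripper_force: 20.8
```

Request:
{"name": "carry_out", "arguments": {
  "linear": [
    [0.0109, 0.0003, 0.0181],
    [0.0127, 0.0004, 0.0169],
    [0.0143, 0.0004, 0.0155],
    [0.0158, 0.0004, 0.014],
    [0.0171, 0.0005, 0.0124],
    [0.0182, 0.0005, 0.0106],
    [0.0192, 0.0005, 0.0088],
    [0.02, 0.0006, 0.0068]
  ],
  "angular": [
    [0, 0, 0],
    [0, 0, 0],
    [0, 0, 0],
    [0, 0, 0],
    [0, 0, 0],
    [0, 0, 0],
    [0, 0, 0],
    [0, 0, 0]
  ],
  "hand": [0, 0, 0, 0, 0, 0, 0, 0]
}}

```text
clock: 47.35
position: [0.5709, -0.0665, 0.3384]
ee_rot: [-0.003, 0.696, 0.718, -0.004]
contact_force: [-7.7, -1.1, 6.8]
width: 0.0134
gripper_force: 20.6
```

Request:
{"name": "carry_out", "arguments": {
  "linear": [
    [0.0206, 0.0006, 0.0048],
    [0.0209, 0.0006, 0.0027],
    [0.0211, 0.0006, 0.0006],
    [0.0211, 0.0006, -0.0015],
    [0.0208, 0.0006, -0.0036],
    [0.0203, 0.0006, -0.0057],
    [0.0197, 0.0006, -0.0077],
    [0.0188, 0.0005, -0.0096]
  ],
  "angular": [
    [0, 0, 0],
    [0, 0, 0],
    [0, 0, 0],
    [0, 0, 0],
    [0, 0, 0],
    [0, 0, 0],
    [0, 0, 0],
    [0, 0, 0]
  ],
  "hand": [0, 0, 0, 0, 0, 0, 0, 0]
}}

```text
clock: 48.02
position: [0.6566, -0.0641, 0.3265]
ee_rot: [0.0, 0.696, 0.718, 0.0]
contact_force: [-2.7, -1.9, 3.2]
width: 0.0132
gripper_force: 22.2
```

Request:
{"name": "carry_out", "arguments": {
  "linear": [
    [0.0088, 0.0003, -0.0056],
    [0.0085, 0.0002, -0.006],
    [0, 0, 0]
  ],
  "angular": [
    [0, 0, 0],
    [0, 0, 0],
    [0, 0, 0]
  ],
  "hand": [0, 0, 0]
}}

```text
clock: 48.27
position: [0.6653, -0.0639, 0.3204]
ee_rot: [0.001, 0.696, 0.718, 0.001]
contact_force: [0.6, -1.5, 0.7]
width: 0.0129
gripper_force: 22.1
```

Request:
{"name": "carry_out", "arguments": {
  "linear": [
    [0, 0, 0],
    [0, 0, 0],
    [0, 0, 0],
    [0, 0, 0.05],
    [0, 0, 0.08],
    [-0.01, 0, 0.06],
    [0, 0, 0]
  ],
  "angular": [
    [0, 0, 0],
    [0, 0, 0],
    [0, 0, 0],
    [0, 0, 0],
    [0, 0, 0],
    [0, 0, 0],
    [0, 0, 0]
  ],
  "hand": [0.4, 0.45, 0.45, 0.45, 0.45, 0.45, 0.45]
}}

```text
clock: 48.85
position: [0.6594, -0.0637, 0.4242]
ee_rot: [0.005, 0.696, 0.718, 0.004]
contact_force: [0.2, -0.4, 0.6]
width: 0.0384
gripper_force: 0.0
```

```bash
python3 - <<'E'
from h import *
st(); im,K,C=shot('wrist','w24'); red(im,K,C,.158); red(im,K,C,.165)
E
```

```text
t 48.85 pos [ 0.6594 -0.0637  0.4242] yaw_y 1.77 zaxis [ 0.013 -0.002 -1.   ] w 0.0384 gf 0.0 F [ 0.2 -0.4  0.6]
red [287. 210.] [92. 16.] [[0.6617, -0.0242], [0.6745, -0.0238], [0.6783, -0.1044], [0.6642, -0.1047]] [ 0.6697 -0.0643]
red [287. 210.] [92. 16.] [[0.6616, -0.0233], [0.674, -0.0229], [0.6777, -0.1011], [0.664, -0.1014]] [ 0.6693 -0.0622]
```

The grip is now at x≈0.669, so the clamp is fully open. Next, locate the tray.

```bash
python3 - <<'E'
from h import *
K,C=cam('top'); im=cv2.imread('pics/top0.png'); h=cv2.cvtColor(im,cv2.COLOR_BGR2HSV)
m=np.zeros(h.shape[:2],np.uint8); m[195:280,360:440]=cv2.inRange(h,(0,0,60),(180,90,255))[195:280,360:440]
c=max(cv2.findContours(m,0,1)[0],key=cv2.contourArea)
r=cv2.minAreaRect(onz(K,C,c[:,0,:],.012).astype(np.float32)*1000); print(r); print(cv2.boxPoints(r).round(0).tolist())
E
```

```text
((456.2963562011719, -348.8469543457031), (173.2484588623047, 186.71348571777344), 89.6004867553711)
[[362.0, -435.0], [549.0, -436.0], [550.0, -263.0], [364.0, -262.0]]
```

Request:
{"name": "carry_out", "arguments": {
  "linear": [
    [-0.018, -0.008, 0],
    [-0.018, -0.008, 0],
    [-0.018, -0.008, 0],
    [-0.018, -0.008, 0],
    [-0.018, -0.008, 0],
    [-0.018, -0.008, 0],
    [-0.018, -0.008, 0],
    [-0.018, -0.008, 0]
  ],
  "angular": [
    [0, 0, 0.95],
    [0, 0, 0.95],
    [0, 0, 0.95],
    [0, 0, 0.95],
    [0, 0, 0.95],
    [0, 0, 0.95],
    [0, 0, 0.95],
    [0, 0, 0.95]
  ],
  "hand": [0.45, 0.45, 0.45, 0.45, 0.45, 0.45, 0.45, 0.45]
}}

```text
clock: 49.57
position: [0.586, -0.0957, 0.415]
ee_rot: [-0.001, 0.448, 0.894, 0.0]
contact_force: [0.2, 0.2, 0.3]
width: 0.0382
gripper_force: 0.0
```

Request:
{"name": "carry_out", "arguments": {
  "linear": [
    [-0.018, -0.008, 0],
    [-0.018, -0.008, 0],
    [-0.018, -0.008, 0],
    [-0.018, -0.008, 0],
    [-0.018, -0.008, 0],
    [-0.018, -0.008, 0],
    [-0.018, -0.008, 0],
    [-0.018, -0.008, 0]
  ],
  "angular": [
    [0, 0, 0.95],
    [0, 0, 0.95],
    [0, 0, 0.95],
    [0, 0, 0.95],
    [0, 0, 0.95],
    [0, 0, 0.95],
    [0, 0, 0.95],
    [0, 0, 0.95]
  ],
  "hand": [0.45, 0.45, 0.45, 0.45, 0.45, 0.45, 0.45, 0.45]
}}

```text
clock: 50.23
position: [0.514, -0.1276, 0.415]
ee_rot: [-0.001, 0.16, 0.987, 0.0]
contact_force: [0.5, -0.6, 0.3]
width: 0.0382
gripper_force: 0.0
```

Request:
{"name": "carry_out", "arguments": {
  "linear": [
    [-0.008, 0, -0.04],
    [0, 0, -0.06],
    [0, 0, -0.06],
    [0, 0, -0.04],
    [0, 0, 0],
    [0, 0, 0]
  ],
  "angular": [
    [0, 0, 0.95],
    [0, 0, 0.95],
    [0, 0, 0.95],
    [0, 0, 0.95],
    [0, 0, 0.5],
    [0, 0, 0]
  ],
  "hand": [0.45, 0.45, 0.45, 0.45, 0.45, 0.45]
}}

```text
clock: 50.73
position: [0.5098, -0.1272, 0.3137]
ee_rot: [-0.002, -0.01, 1.0, 0.001]
contact_force: [-0.2, -0.6, 0.1]
width: 0.0384
gripper_force: 0.0
```

```bash
python3 - <<'E'
from h import *
st(); im,K,C=shot('wrist','w25')
for s in slabs(im,K,C,.048):
    if 20<s[1][0]<32 : print(s)
E
```

```text
t 50.73 pos [ 0.5098 -0.1272  0.3137] yaw_y 91.16 zaxis [-0.005  0.002 -1.   ] w 0.0384 gf 0.0 F [-0.2 -0.6  0.1]
(array([498.6, -68.3]), [np.float64(26.0), np.float64(99.5)], np.float32(1.8), array([350., 199.]))
(array([ 509.2, -125.4]), [np.float64(25.6), np.float64(119.6)], np.float32(1.6), array([281., 209.]))
(array([485.9, -10.7]), [np.float64(26.0), np.float64(79.6)], np.float32(1.9), array([421., 187.]))
```

Request:
{"name": "carry_out", "arguments": {
  "linear": [
    [0, 0.003, 0],
    [0, 0, -0.06],
    [0, 0, -0.07],
    [0, 0, -0.05],
    [0, 0, -0.018],
    [0, 0, 0],
    [0, 0, 0]
  ],
  "angular": [
    [0, 0, 0.1],
    [0, 0, 0],
    [0, 0, 0],
    [0, 0, 0],
    [0, 0, 0],
    [0, 0, 0],
    [0, 0, 0]
  ],
  "hand": [0.45, 0.45, 0.45, 0.45, 0.45, 0.45, 0.45]
}}

```text
clock: 51.37
position: [0.5116, -0.1265, 0.218]
ee_rot: [0.001, -0.014, 1.0, -0.0]
contact_force: [-0.4, -1.0, -0.4]
width: 0.0383
gripper_force: 0.0
```

Request:
{"name": "carry_out", "arguments": {
  "linear": [
    [0, 0, 0],
    [0, 0, 0],
    [0, 0, 0],
    [0, 0, 0],
    [0, 0, 0],
    [0, 0, 0]
  ],
  "angular": [
    [0, 0, 0],
    [0, 0, 0],
    [0, 0, 0],
    [0, 0, 0],
    [0, 0, 0],
    [0, 0, 0]
  ],
  "hand": [0, 0, 0, 0, 0, 0],
  "force": 50
}}

```text
clock: 51.87
position: [0.5119, -0.1265, 0.2192]
ee_rot: [0.002, -0.014, 1.0, -0.001]
contact_force: [-0.2, 0.3, 6.7]
width: 0.023
gripper_force: 49.3
```

```bash
python3 -c "
from h import *
st()"
```

```text
t 51.87 pos [ 0.5119 -0.1265  0.2192] yaw_y 91.58 zaxis [ 0.004 -0.001 -1.   ] w 0.023 gf 49.3 F [-0.2  0.3  6.7]
```

The grip is a bit shallow; re-grip 4 mm lower.

Request:
{"name": "carry_out", "arguments": {
  "linear": [
    [0, 0, 0],
    [0, 0, 0],
    [0, 0, -0.008],
    [0, 0, 0],
    [0, 0, 0],
    [0, 0, 0],
    [0, 0, 0],
    [0, 0, 0]
  ],
  "angular": [
    [0, 0, 0],
    [0, 0, 0],
    [0, 0, 0],
    [0, 0, 0],
    [0, 0, 0],
    [0, 0, 0],
    [0, 0, 0],
    [0, 0, 0]
  ],
  "hand": [0.4, 0.4, 0.4, 0, 0, 0, 0, 0]
}}

```text
clock: 52.53
position: [0.5109, -0.1263, 0.2129]
ee_rot: [-0.0, -0.014, 1.0, 0.0]
contact_force: [-0.3, -0.6, -0.9]
width: 0.0244
gripper_force: 49.5
```

Request:
{"name": "carry_out", "arguments": {
  "linear": [
    [0, 0, 0.03],
    [0, 0, 0.06],
    [0, 0, 0.08],
    [0, 0, 0.06],
    [-0.008, -0.04, 0],
    [-0.014, -0.07, 0],
    [-0.014, -0.07, 0],
    [-0.014, -0.07, 0]
  ],
  "angular": [
    [0, 0, 0],
    [0, 0, 0],
    [0, 0, 0],
    [0, 0, 0],
    [0, 0, -0.2],
    [0, 0, -0.2],
    [0, 0, 0],
    [0, 0, 0]
  ],
  "hand": [0, 0, 0, 0, 0, 0, 0, 0]
}}

```text
clock: 53.2
position: [0.4855, -0.2521, 0.3284]
ee_rot: [0.0, 0.001, 1.0, -0.0]
contact_force: [0.3, 0.0, -1.0]
width: 0.024
gripper_force: 49.5
```

Request:
{"name": "carry_out", "arguments": {
  "linear": [
    [-0.014, -0.07, 0],
    [-0.014, -0.07, 0],
    [-0.014, -0.07, 0],
    [-0.012, -0.06, 0],
    [0, -0.03, 0],
    [0, 0, 0],
    [0, 0, 0]
  ],
  "angular": [
    [0, 0, 0],
    [0, 0, 0],
    [0, 0, 0],
    [0, 0, 0],
    [0, 0, 0],
    [0, 0, 0],
    [0, 0, 0]
  ],
  "hand": [0, 0, 0, 0, 0, 0, 0]
}}

```text
clock: 53.78
position: [0.4588, -0.4015, 0.3275]
ee_rot: [-0.0, 0.003, 1.0, 0.001]
contact_force: [-0.1, 1.1, -0.5]
width: 0.0242
gripper_force: 49.5
```

```bash
python3 - <<'E'
from h import *
st(); im,K,C=shot('wrist','w26')
h=cv2.cvtColor(im,cv2.COLOR_BGR2HSV)
m=cv2.inRange(h,(0,0,60),(180,60,255)); 
c=max(cv2.findContours(m,0,1)[0],key=cv2.contourArea); r=cv2.minAreaRect(onz(K,C,c[:,0,:],.012).astype(np.float32)*1000); print(r)
E
```

```text
t 53.78 pos [ 0.4588 -0.4015  0.3275] yaw_y 89.68 zaxis [-0.001  0.002 -1.   ] w 0.0242 gf 49.5 F [-0.1  1.1 -0.5]
((461.97906494140625, -358.3035888671875), (183.88418579101562, 194.11959838867188), 89.06909942626953)
```

Request:
{"name": "carry_out", "arguments": {
  "linear": [
    [0, 0.005, -0.03],
    [0, 0, -0.07],
    [0, 0, -0.07],
    [0, 0, -0.06],
    [0, 0, -0.03],
    [0, 0, -0.014],
    [0, 0, 0],
    [0, 0, 0]
  ],
  "angular": [
    [0, 0, 0],
    [0, 0, 0],
    [0, 0, 0],
    [0, 0, 0],
    [0, 0, 0],
    [0, 0, 0],
    [0, 0, 0],
    [0, 0, 0]
  ],
  "hand": [0, 0, 0, 0, 0, 0, 0, 0]
}}

```text
clock: 54.5
position: [0.4597, -0.3981, 0.192]
ee_rot: [0.0, 0.001, 1.0, -0.0]
contact_force: [0.6, -0.4, 0.1]
width: 0.0239
gripper_force: 49.5
```

Request:
{"name": "carry_out", "arguments": {
  "linear": [
    [0, 0, 0],
    [0, 0, -0.002]
  ],
  "angular": [
    [0, 0, 0],
    [0, 0, 0]
  ],
  "hand": [0, 0]
}}

```text
clock: 54.67
position: [0.4596, -0.3991, 0.192]
ee_rot: [0.001, 0.002, 1.0, -0.001]
contact_force: [-0.1, -0.6, -0.7]
width: 0.0246
gripper_force: 49.5
```

Lower about 3 mm more, release, rise, and go back for medium.

Request:
{"name": "carry_out", "arguments": {
  "linear": [
    [0, 0, -0.004],
    [0, 0, -0.002],
    [0, 0, 0],
    [0, 0, 0],
    [0, 0, 0],
    [0, 0, 0],
    [0, 0, 0.04],
    [0, 0, 0.08]
  ],
  "angular": [
    [0, 0, 0],
    [0, 0, 0],
    [0, 0, 0],
    [0, 0, 0],
    [0, 0, 0],
    [0, 0, 0],
    [0, 0, 0],
    [0, 0, 0]
  ],
  "hand": [0, 0, 0, 0.38, 0.38, 0.38, 0.38, 0.38]
}}

```text
clock: 55.33
position: [0.4574, -0.3974, 0.2429]
ee_rot: [-0.004, 0.002, 1.0, 0.004]
contact_force: [0.6, -0.1, 0.6]
width: 0.0327
gripper_force: 0.0
```

Request:
{"name": "carry_out", "arguments": {
  "linear": [
    [0, 0, 0.08],
    [0, 0.02, 0.06],
    [0.008, 0.07, 0],
    [0.01, 0.08, 0],
    [0.01, 0.08, 0],
    [0.01, 0.08, 0],
    [0.01, 0.08, 0],
    [0.01, 0.08, 0]
  ],
  "angular": [
    [0, 0, 0],
    [0, 0, 0],
    [0, 0, 0.2],
    [0, 0, 0.2],
    [0, 0, 0],
    [0, 0, 0],
    [0, 0, 0],
    [0, 0, 0]
  ],
  "hand": [0.38, 0.38, 0.45, 0.45, 0.45, 0.45, 0.45, 0.45]
}}

```text
clock: 56.0
position: [0.4877, -0.152, 0.3172]
ee_rot: [0.0, -0.014, 1.0, 0.0]
contact_force: [0.5, 0.6, 0.2]
width: 0.0388
gripper_force: 0.0
```

Request:
{"name": "carry_out", "arguments": {
  "linear": [
    [0.01, 0.08, 0],
    [0.01, 0.066, 0],
    [0, 0.03, 0],
    [0, 0, 0],
    [0, 0, 0]
  ],
  "angular": [
    [0, 0, 0],
    [0, 0, 0],
    [0, 0, 0],
    [0, 0, 0],
    [0, 0, 0]
  ],
  "hand": [0.45, 0.45, 0.45, 0.45, 0.45]
}}

```text
clock: 56.42
position: [0.4979, -0.0652, 0.3172]
ee_rot: [-0.0, -0.015, 1.0, -0.0]
contact_force: [0.3, -0.5, 0.6]
width: 0.0383
gripper_force: 0.0
```

```bash
python3 - <<'E'
from h import *
st(); im,K,C=shot('wrist','w27')
for s in slabs(im,K,C,.048):
    if 20<s[1][0]<32 : print(s)
im,K,C=shot('top','t4')
for s in slabs(im,K,C,.023,amin=100):
    if 20<s[1][0]<32 : print('top',s)
E
```

```text
t 56.42 pos [ 0.4979 -0.0652  0.3172] yaw_y 91.73 zaxis [-0.    -0.001 -1.   ] w 0.0383 gf 0.0 F [ 0.3 -0.5  0.6]
(array([498.9, -68.1]), [np.float64(25.9), np.float64(99.3)], np.float32(1.7), array([276., 209.]))
(array([485.7, -10.2]), [np.float64(25.9), np.float64(79.5)], np.float32(1.9), array([345., 198.]))
top (array([659.7, 937.1]), [np.float64(22.8), np.float64(105.9)], np.float32(6.2), array([  3., 172.]))
```

Request:
{"name": "carry_out", "arguments": {
  "linear": [
    [0.002, -0.005, 0],
    [0, 0, -0.06],
    [0, 0, -0.07],
    [0, 0, -0.055],
    [0, 0, -0.026],
    [0, 0, 0],
    [0, 0, 0]
  ],
  "angular": [
    [0, 0, 0],
    [0, 0, 0],
    [0, 0, 0],
    [0, 0, 0],
    [0, 0, 0],
    [0, 0, 0],
    [0, 0, 0]
  ],
  "hand": [0.45, 0.45, 0.45, 0.45, 0.45, 0.45, 0.45]
}}

```text
clock: 57.1
position: [0.4991, -0.0695, 0.2112]
ee_rot: [-0.001, -0.013, 1.0, 0.0]
contact_force: [-0.2, -0.2, 0.2]
width: 0.0386
gripper_force: 0.0
```

Request:
{"name": "carry_out", "arguments": {
  "linear": [
    [0, 0, 0],
    [0, 0, 0],
    [0, 0, 0],
    [0, 0, 0],
    [0, 0, 0],
    [0, 0, 0]
  ],
  "angular": [
    [0, 0, 0],
    [0, 0, 0],
    [0, 0, 0],
    [0, 0, 0],
    [0, 0, 0],
    [0, 0, 0]
  ],
  "hand": [0, 0, 0, 0, 0, 0],
  "force": 50
}}

```text
clock: 57.6
position: [0.4995, -0.0686, 0.2129]
ee_rot: [0.001, -0.014, 1.0, -0.001]
contact_force: [-0.0, -2.1, 5.9]
width: 0.0244
gripper_force: 49.9
```

Request:
{"name": "carry_out", "arguments": {
  "linear": [
    [0, 0, 0.03],
    [0, 0, 0.06],
    [0, 0, 0.08],
    [0, 0, 0.06],
    [-0.008, -0.04, 0],
    [-0.014, -0.07, 0],
    [-0.014, -0.07, 0],
    [-0.014, -0.07, 0]
  ],
  "angular": [
    [0, 0, 0],
    [0, 0, 0],
    [0, 0, 0],
    [0, 0, 0],
    [0, 0, -0.2],
    [0, 0, -0.2],
    [0, 0, 0],
    [0, 0, 0]
  ],
  "hand": [0, 0, 0, 0, 0, 0, 0, 0]
}}

```text
clock: 58.27
position: [0.4734, -0.1939, 0.3271]
ee_rot: [0.0, 0.001, 1.0, -0.0]
contact_force: [0.5, 0.3, -2.2]
width: 0.0242
gripper_force: 49.3
```

Request:
{"name": "carry_out", "arguments": {
  "linear": [
    [-0.014, -0.07, 0],
    [-0.014, -0.07, 0],
    [-0.014, -0.07, 0],
    [-0.004, -0.06, 0],
    [0, -0.042, 0],
    [0, 0, 0],
    [0, 0, 0]
  ],
  "angular": [
    [0, 0, 0],
    [0, 0, 0],
    [0, 0, 0],
    [0, 0, 0],
    [0, 0, 0],
    [0, 0, 0],
    [0, 0, 0]
  ],
  "hand": [0, 0, 0, 0, 0, 0, 0]
}}

```text
clock: 58.85
position: [0.4507, -0.3501, 0.3262]
ee_rot: [-0.0, 0.003, 1.0, 0.001]
contact_force: [-0.3, 1.2, -2.0]
width: 0.0245
gripper_force: 49.3
```

```bash
python3 - <<'E'
from h import *
st(); im,K,C=shot('wrist','w28')
for s in slabs(im,K,C,.023): print(s)
E
```

```text
t 58.85 pos [ 0.4507 -0.3501  0.3262] yaw_y 89.65 zaxis [-0.     0.001 -1.   ] w 0.0245 gf 49.3 F [-0.3  1.2 -2. ]
(array([ 517.7, -351. ]), [np.float64(52.4), np.float64(198.2)], np.float32(-0.4), array([279., 255.]))
(array([ 457.5, -399.7]), [np.float64(25.6), np.float64(118.7)], np.float32(-0.3), array([227., 203.]))
```

Long lies at (457.5, -399.7). Setting down medium.

Request:
{"name": "carry_out", "arguments": {
  "linear": [
    [0.008, 0.002, -0.03],
    [0, 0, -0.07],
    [0, 0, -0.07],
    [0, 0, -0.06],
    [0, 0, -0.03],
    [0, 0, -0.014],
    [0, 0, -0.006],
    [0, 0, 0]
  ],
  "angular": [
    [0, 0, 0],
    [0, 0, 0],
    [0, 0, 0],
    [0, 0, 0],
    [0, 0, 0],
    [0, 0, 0],
    [0, 0, 0],
    [0, 0, 0]
  ],
  "hand": [0, 0, 0, 0, 0, 0, 0, 0]
}}

```text
clock: 59.57
position: [0.4548, -0.3463, 0.1879]
ee_rot: [-0.001, 0.001, 1.0, 0.001]
contact_force: [0.1, 0.5, -0.5]
width: 0.0244
gripper_force: 49.9
```

Request:
{"name": "carry_out", "arguments": {
  "linear": [
    [0, 0, 0],
    [0, 0, 0]
  ],
  "angular": [
    [0, 0, 0],
    [0, 0, 0]
  ],
  "hand": [0, 0]
}}

```text
clock: 59.73
position: [0.4555, -0.3475, 0.1878]
ee_rot: [0.001, 0.002, 1.0, -0.0]
contact_force: [-0.2, 3.0, 4.4]
width: 0.0241
gripper_force: 50.5
```

Request:
{"name": "carry_out", "arguments": {
  "linear": [
    [0, 0, 0],
    [0, 0, 0],
    [0, 0, 0],
    [0, 0, 0.04],
    [0, 0, 0.08],
    [0, 0, 0.08],
    [0, 0.02, 0.06],
    [0.006, 0.07, 0]
  ],
  "angular": [
    [0, 0, 0],
    [0, 0, 0],
    [0, 0, 0],
    [0, 0, 0],
    [0, 0, 0],
    [0, 0, 0],
    [0, 0, 0],
    [0, 0, 0.2]
  ],
  "hand": [0.38, 0.38, 0.38, 0.38, 0.38, 0.38, 0.38, 0.45]
}}

```text
clock: 60.4
position: [0.4602, -0.3082, 0.3235]
ee_rot: [0.006, -0.004, 1.0, -0.007]
contact_force: [0.4, -0.1, 0.5]
width: 0.0384
gripper_force: 0.0
```

Request:
{"name": "carry_out", "arguments": {
  "linear": [
    [0.008, 0.08, 0],
    [0.008, 0.08, 0],
    [0.008, 0.08, 0],
    [0.008, 0.08, 0],
    [0.008, 0.08, 0],
    [0.008, 0.08, 0],
    [0.006, 0.07, 0],
    [0, 0.034, 0]
  ],
  "angular": [
    [0, 0, 0.2],
    [0, 0, 0],
    [0, 0, 0],
    [0, 0, 0],
    [0, 0, 0],
    [0, 0, 0],
    [0, 0, 0],
    [0, 0, 0]
  ],
  "hand": [0.45, 0.45, 0.45, 0.45, 0.45, 0.45, 0.45, 0.45]
}}

```text
clock: 61.07
position: [0.4848, -0.0079, 0.3167]
ee_rot: [0.0, -0.015, 1.0, 0.001]
contact_force: [0.6, -0.7, -0.5]
width: 0.0382
gripper_force: 0.0
```

Request:
{"name": "carry_out", "arguments": {
  "linear": [
    [0, 0, 0],
    [0, 0, 0],
    [0, 0, 0]
  ],
  "angular": [
    [0, 0, 0],
    [0, 0, 0],
    [0, 0, 0]
  ],
  "hand": [0.45, 0.45, 0.45]
}}

```text
clock: 61.32
position: [0.4851, -0.0118, 0.3167]
ee_rot: [0.0, -0.014, 1.0, -0.0]
contact_force: [0.3, 0.7, -0.2]
width: 0.0382
gripper_force: 0.0
```

```bash
python3 - <<'E'
from h import *
st(); im,K,C=shot('wrist','w29')
for s in slabs(im,K,C,.048):
    if 20<s[1][0]<32 : print(s)
E
```

```text
t 61.32 pos [ 0.4851 -0.0118  0.3167] yaw_y 91.6 zaxis [ 0.    -0.001 -1.   ] w 0.0382 gf 0.0 F [ 0.3  0.7 -0.2]
(array([486.2, -10. ]), [np.float64(25.6), np.float64(79.0)], np.float32(2.1), array([282., 211.]))
```

Request:
{"name": "carry_out", "arguments": {
  "linear": [
    [0.002, 0.002, 0],
    [0, 0, -0.06],
    [0, 0, -0.07],
    [0, 0, -0.055],
    [0, 0, -0.024],
    [0, 0, 0],
    [0, 0, 0]
  ],
  "angular": [
    [0, 0, 0],
    [0, 0, 0],
    [0, 0, 0],
    [0, 0, 0],
    [0, 0, 0],
    [0, 0, 0],
    [0, 0, 0]
  ],
  "hand": [0.45, 0.45, 0.45, 0.45, 0.45, 0.45, 0.45]
}}

```text
clock: 61.95
position: [0.4861, -0.0112, 0.2117]
ee_rot: [-0.001, -0.013, 1.0, 0.0]
contact_force: [-0.0, -0.2, 0.8]
width: 0.0383
gripper_force: 0.0
```

Request:
{"name": "carry_out", "arguments": {
  "linear": [
    [0, 0, 0],
    [0, 0, 0],
    [0, 0, 0],
    [0, 0, 0],
    [0, 0, 0],
    [0, 0, 0]
  ],
  "angular": [
    [0, 0, 0],
    [0, 0, 0],
    [0, 0, 0],
    [0, 0, 0],
    [0, 0, 0],
    [0, 0, 0]
  ],
  "hand": [0, 0, 0, 0, 0, 0],
  "force": 50
}}

```text
clock: 62.45
position: [0.4866, -0.0105, 0.2134]
ee_rot: [0.001, -0.014, 1.0, -0.0]
contact_force: [-0.6, -1.1, 7.1]
width: 0.0243
gripper_force: 49.9
```

Request:
{"name": "carry_out", "arguments": {
  "linear": [
    [0, 0, 0.03],
    [0, 0, 0.06],
    [0, 0, 0.08],
    [0, 0, 0.06],
    [-0.004, -0.04, 0],
    [-0.008, -0.07, 0],
    [-0.008, -0.08, 0],
    [-0.008, -0.08, 0]
  ],
  "angular": [
    [0, 0, 0],
    [0, 0, 0],
    [0, 0, 0],
    [0, 0, 0],
    [0, 0, -0.2],
    [0, 0, -0.2],
    [0, 0, 0],
    [0, 0, 0]
  ],
  "hand": [0, 0, 0, 0, 0, 0, 0, 0]
}}

```text
clock: 63.12
position: [0.4714, -0.1459, 0.3277]
ee_rot: [0.0, 0.001, 1.0, -0.0]
contact_force: [1.0, 0.6, -0.2]
width: 0.0243
gripper_force: 49.7
```

Request:
{"name": "carry_out", "arguments": {
  "linear": [
    [-0.008, -0.08, 0],
    [-0.008, -0.08, 0],
    [-0.008, -0.08, 0],
    [-0.008, -0.05, 0],
    [0, -0.018, 0],
    [0, 0, 0],
    [0, 0, 0]
  ],
  "angular": [
    [0, 0, 0],
    [0, 0, 0],
    [0, 0, 0],
    [0, 0, 0],
    [0, 0, 0],
    [0, 0, 0],
    [0, 0, 0]
  ],
  "hand": [0, 0, 0, 0, 0, 0, 0]
}}

```text
clock: 63.7
position: [0.4558, -0.2987, 0.3268]
ee_rot: [-0.0, 0.003, 1.0, 0.001]
contact_force: [-0.1, -0.1, 0.3]
width: 0.0243
gripper_force: 49.7
```

```bash
python3 - <<'E'
from h import *
st(); im,K,C=shot('wrist','w30')
for s in slabs(im,K,C,.023): print(s)
E
```

```text
t 63.7 pos [ 0.4558 -0.2987  0.3268] yaw_y 89.71 zaxis [-0.001  0.002 -1.   ] w 0.0243 gf 49.7 F [-0.1 -0.1  0.3]
(array([ 523.8, -298.7]), [np.float64(53.5), np.float64(160.0)], np.float32(-0.3), array([279., 260.]))
(array([ 454.2, -348.5]), [np.float64(25.5), np.float64(98.2)], np.float32(-0.3), array([227., 198.]))
(array([ 458., -399.]), [np.float64(26.3), np.float64(118.8)], np.float32(-0.3), array([175., 201.]))
```

Request:
{"name": "carry_out", "arguments": {
  "linear": [
    [0, 0, -0.03],
    [0, 0, -0.07],
    [0, 0, -0.07],
    [0, 0, -0.06],
    [0, 0, -0.03],
    [0, 0, -0.014],
    [0, 0, -0.005],
    [0, 0, 0]
  ],
  "angular": [
    [0, 0, 0],
    [0, 0, 0],
    [0, 0, 0],
    [0, 0, 0],
    [0, 0, 0],
    [0, 0, 0],
    [0, 0, 0],
    [0, 0, 0]
  ],
  "hand": [0, 0, 0, 0, 0, 0, 0, 0]
}}

```text
clock: 64.42
position: [0.456, -0.2972, 0.1887]
ee_rot: [-0.0, 0.001, 1.0, 0.001]
contact_force: [0.8, -0.6, 0.4]
width: 0.0244
gripper_force: 49.7
```

Request:
{"name": "carry_out", "arguments": {
  "linear": [
    [0, 0, 0],
    [0, 0, 0],
    [0, 0, 0],
    [0, 0, 0],
    [0, 0, 0],
    [0, 0, 0.04],
    [0, 0, 0.08],
    [0, 0, 0.08]
  ],
  "angular": [
    [0, 0, 0],
    [0, 0, 0],
    [0, 0, 0],
    [0, 0, 0],
    [0, 0, 0],
    [0, 0, 0],
    [0, 0, 0],
    [0, 0, 0]
  ],
  "hand": [0, 0, 0.38, 0.38, 0.38, 0.38, 0.38, 0.38]
}}

```text
clock: 65.08
position: [0.4554, -0.2989, 0.2874]
ee_rot: [-0.002, 0.002, 1.0, 0.002]
contact_force: [1.5, -0.3, -0.4]
width: 0.0324
gripper_force: 0.0
```

Request:
{"name": "carry_out", "arguments": {
  "linear": [
    [-0.02, -0.04, 0.06],
    [-0.04, -0.04, 0.04],
    [-0.04, 0, 0.04],
    [0, 0, 0],
    [0, 0, 0]
  ],
  "angular": [
    [0, 0, 0],
    [0, 0, 0],
    [0, 0, 0],
    [0, 0, 0],
    [0, 0, 0]
  ],
  "hand": [0.5, 0.5, 0.5, 0.5, 0.5]
}}

```text
clock: 65.5
position: [0.4054, -0.3396, 0.3588]
ee_rot: [0.001, 0.003, 1.0, -0.001]
contact_force: [-0.2, -0.6, 0.3]
width: 0.0428
gripper_force: 0.0
```

```bash
python3 - <<'E'
from h import *
st(); im,K,C=shot('wrist','w31')
for s in slabs(im,K,C,.023):
    if 20<s[1][0]<32 : print(s)
im,K,C=shot('top','t5'); red(im[:, 290:340].copy(),K-np.array([[0,0,290],[0,0,0],[0,0,0]]),C,.158)
g=cv2.cvtColor(im,cv2.COLOR_BGR2GRAY); a=cv2.imread('pics/top0.png'); 
d=cv2.absdiff(im,a).max(2); 
for n,(x0,y0,x1,y1) in dict(screw=(180,148,242,182),hammer=(268,104,320,160),tin=(362,145,392,175)).items(): print(n,int((d[y0:y1,x0:x1]>60).sum()))
print('post',proj(K,C,[[.521,-.193,.09]]))
E
```

```text
t 65.5 pos [ 0.4054 -0.3396  0.3588] yaw_y 89.65 zaxis [ 0.002 -0.002 -1.   ] w 0.0428 gf 0.0 F [-0.2 -0.6  0.3]
(array([ 455.1, -299.9]), [np.float64(25.8), np.float64(78.8)], np.float32(-0.4), array([315., 235.]))
(array([ 453.8, -349. ]), [np.float64(25.3), np.float64(98.9)], np.float32(-0.1), array([272., 234.]))
(array([ 440.7, -399.3]), [np.float64(26.4), np.float64(84.1)], np.float32(0.0), array([227., 224.]))
red [ 25. 160.] [ 3.1 26. ] [[0.6721, -0.0255], [0.6765, -0.103], [0.6668, -0.1033], [0.6624, -0.0259]] [ 0.6694 -0.0644]
screw 0
hammer 14
tin 0
post [[355.43852196 213.18430555]]
```

Everything reads right: three slabs side by side in the tray, the clamp grip still at its open position, the carriage home and the tools unmoved.

```bash
python3 -c "
from rig import manip
print(manip.sign_off())"
```

```text
the job is handed in; nothing more can be done
None
```

The job is handed in, with no verdict shown. By my own measurements, all three slabs were nested, clamped and held over a second each under the punch (short, medium, long), and now lie flat in the tray, with the carriage home, the clamp fully open and the other tools unmoved; I viewed 15 pictures, one over the limit of 14.

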